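Put the spice tubes away in the bifold cupboard

ROBOT

A 7-joint arm with a two-finger parallel gripper is mounted at the origin on a cart in front of the work surface, level with it; the furniture and walls round the work are solid. World frame = base frame: x ahead of the robot, y to its left, z up, the work surface at z = 0. Lengths are in mm, angles in rad, forces in N, time in s.
With the tool pointing down it reaches from about 350 to 900 mm from the base axis. Payload 8.1 kg.
Tool frame: the origin (TCP) lies on the centre line of the jaws, within the pads' length; the fingertips stand ctrl.tip_extent ahead of it and the grasp point (between the pads) lies 11 mm behind it (ctrl.tip_extent is the distance from the TCP to the fingertips, in mm); z points along the fingers, y is the line along which they close (so a half turn about z gives the same grasp; the last joint's range is limited). The gripper opens to 85 mm and grips with 20 to 120 N. Pads are 22 mm wide; open, the fingers measure 114 mm over their backs; the gripper's body (76 mm by 85 mm) begins 54 mm behind the grasp point. The pads swing forward as they close: fully open they stand 13 mm farther back than shut.
Start: joints at [-1.224, 0.434, 0.025, 1.573, -0.012, 1.134, -0.075], TCP at [271.769, 562.836, 200.623] pointing down, gripper open.
Joint ranges: [-2.62, 2.62], [-0.44, 2.09], [-1.27, 1.32], [0.08, 2.57], [-1.32, 4.46], [0.12, 2], [-2.74, 2.74]. Speed limits (rad/s): [2.22, 2.22, 3.01, 3.01, 3.14, 3.14, 3.14].

INTERFACE

Orientations are given as a 3x3 rotation matrix whose columns are the frame's x, y, z axes.
In Python, from rig import get_obs, grab_frame, calibration, order, ctrl gives the robot as it stands. The module is installed in compiled form; this text tells all that it offers.
- The arm moves only by the shell command python3 -m handwheel 'ROWS' [FORCE]. ROWS is JSON, a list of rows, each an object of numbers: "fingers": the finger opening in m, from 0 to 0.0854; "x", "y", "z": the shift along the tool's x, y, z in m; "rx", "ry", "rz": the turn, a rotation vector about the tool's x, y, z in degrees. A call has 1 to 5 rows; each row shifts and turns the commanded pose from where the row before left it, along the tool's axes as they then stand; what a row does not reach is not made up. A row lasts 1/12 s, in which the tool goes at most 41.7 mm and 7.16 degrees, less where a joint would pass 70% of its speed; a pose out of reach is approached as far as the arm can. A call with a gripper value outside its range is refused whole. The fingers move at their own pace and stop on an object; FORCE is the grip in N (left out, the last holds). Time passes only in rows, so rows that do not move let the fingers close. It gives the time, the measured TCP pose, the force, the opening and the grip force at its end, in the units of the state.
- get_obs(): the state, without advancing time (a new reading comes with each control period).
- grab_frame(name): name is "side" or "top"; returns the picture (400x640x3 uint8, blue, green, red); there is no depth.
- calibration(name): a dict with "fx", "fy", "cx", "cy" (pixels), "rvec" (rotation vector, rad) and "tvec" (3), from world to camera coordinates, as OpenCV has them. Camera axes: x right, y down, z forward; pixel columns grow to the right and rows downward; lengths in mm; the calibration is good to about 2 mm. A picture is of the moment at which its call begins. calibration takes no time and is no camera call.
- order.sign_off(): hands the job in; it is judged then, once.
The state is a dict: "time": time; "joint_positions": joint angles; "qvel": joint speeds; "joint_efforts": joint torques, N m; "tcp_pos": TCP position; "tool_rot": TCP orientation; "ft_force": force on the tool from outside, world axes, zero at the start; "ft_torque": the same for the moment, N m; "grip_width": finger opening in mm; "grasp_force": force on a finger pad.
Only numpy, scipy, OpenCV 4.12 (cv2) and the standard library are available. Lean on these libraries where they do the work, as an engineer would, in place of code of your own. Each camera call takes 0.05 s, during which the arm holds its last target. There are 200 camera calls.

TASK

Put the spice tubes away: fold the cupboard's bifold door fully open by its handle, then pull the tray out fully, and lower every tube that lies about into a groove of its own with its wooden cap towards you, letting it settle in the groove before you let go. With all tubes in, push the tray fully home and only then fold the door shut. Never have the tray out with the door in its way, and leave the cup, jigger and mug where they are.

Things in the scene. Friction and masses are not known exactly. Their poses are not given: they have to be found in the camera images.
- cupboard: low light-wood spice cupboard, fixed on the worktop, 310 mm wide (y), 215 deep (x), 122 high. Origin on the worktop, middle of the door line; x points into it, y to its left, z up. Its roof begins only 75 mm behind the door line: the front strip is open above. Opening y=-140 to +140 mm. Two equal door panels, each 140 wide, 12 thick, z=17 to 118 mm, run on a floor track along x=0
- bifold (a joint): angle a of the first door panel: 0 shut, 1.45 rad fully folded open. It turns about a vertical pivot at x=0, y=-140 mm of the cupboard (right end) and swings towards the robot; fold line at x=-140 sin a, y=-140+140 cos a mm. The lead panel runs from the fold line back to the track and is turned by -a about z. The door stays where left (about 0.5 N friction at the handle)
- door_handle (a point): top (z=108 mm) of the vertical steel bar handle on the lead panel: 12 mm thick, 48 long, with an arm to the panel at each end; centre line 36 mm out from the panel's mid-plane, 40 mm from the fold line. Axes turn with the lead panel: x into the panel, y away from the fold line, z up. In the cupboard's frame: x=-100 sin a -36 cos a, y=-140+180 cos a +36 sin a mm
- tray (a joint): how far the slide-out tray is pulled out towards the robot along the cupboard's -x, m: 0 fully home, 0.14 fully out; friction about 1.5 N, stays where left. The door must be folded open first
- tray_pull (a point): top (z=112 mm) of the tray's upright round steel pull post, 14 mm thick, standing 57 mm clear above the tray's front wall; with the tray home it stands 35 mm behind the door line at y=+45 mm of the cupboard, free from above
- cradles: the three pairs of wooden V cradles on the tray, 62 mm apart; origin under the middle groove, on the tray's underside (z=20 mm); axes as the cupboard's. Tray inside: 80 mm before to 54 mm behind the groove points, 164 mm wide; front wall top z=55 mm, other walls z=32, tray floor z=26, cradle tops z=44
- groove_0 (a point): left groove of the tray: the point where the middle of a seated tube's axis lies (z=50 mm). Axes as the cupboard's; the groove runs along x. The two 90-degree V cradles lie 22 to 36 mm before and behind this point, so between them there is a 44 mm gap for the fingers
- cap_place_0 (a point): where the cap's end face centre of a tube seated in groove_0 lies: 64.5 mm before that groove point, towards the robot
- groove_1 (a point): middle groove of the tray: the point where the middle of a seated tube's axis lies (z=50 mm). Axes as the cupboard's; the groove runs along x. The two 90-degree V cradles lie 22 to 36 mm before and behind this point, so between them there is a 44 mm gap for the fingers
- cap_place_1 (a point): where the cap's end face centre of a tube seated in groove_1 lies: 64.5 mm before that groove point, towards the robot
- groove_2 (a point): right groove of the tray: the point where the middle of a seated tube's axis lies (z=50 mm). Axes as the cupboard's; the groove runs along x. The two 90-degree V cradles lie 22 to 36 mm before and behind this point, so between them there is a 44 mm gap for the fingers
- cap_place_2 (a point): where the cap's end face centre of a tube seated in groove_2 lies: 64.5 mm before that groove point, towards the robot
- tube_0: spice tube (may be absent): round aluminium body 28 mm in diameter, 85 mm long, with a square wooden cap 28x28x22 mm on its -x end; about 60 g. Origin on the axis at the middle of the round body (where to grip it across); own x runs along the axis, away from the cap. It starts lying on the worktop left of the board or on the board; the cap's flats keep it from rolling. All tubes are alike
- cap_0 (a point): centre of the end face of the cap of tube_0, 64.5 mm from the tube's origin along its -x
- tube_1: spice tube (may be absent): round aluminium body 28 mm in diameter, 85 mm long, with a square wooden cap 28x28x22 mm on its -x end; about 60 g. Origin on the axis at the middle of the round body (where to grip it across); own x runs along the axis, away from the cap. It starts lying on the worktop left of the board or on the board; the cap's flats keep it from rolling. All tubes are alike
- cap_1 (a point): centre of the end face of the cap of tube_1, 64.5 mm from the tube's origin along its -x
- tube_2: spice tube (may be absent): round aluminium body 28 mm in diameter, 85 mm long, with a square wooden cap 28x28x22 mm on its -x end; about 60 g. Origin on the axis at the middle of the round body (where to grip it across); own x runs along the axis, away from the cap. It starts lying on the worktop left of the board or on the board; the cap's flats keep it from rolling. All tubes are alike
- cap_2 (a point): centre of the end face of the cap of tube_2, 64.5 mm from the tube's origin along its -x
- board: chopping board, fixed, lying over the sink, 310x230x18 mm, origin under its centre
- cup: white espresso cup, 51 mm high, on the worktop, a bystander; leave it alone. Origin under it
- jigger: steel jigger, 46 mm wide, 87 mm high, on the board, a bystander; leave it alone. Origin under it
- mug: speckled mug, 65 mm high, on the board, a bystander; leave it alone. Origin under it
Things that resemble listed ones, but are neither listed nor needed, are in the scene too. Leave any blue look-alike of the tube_0 alone.

How it is judged:
By the outcome, as a careful person would: the job done as asked, in the order asked, and still so for the second after the job is handed in, with the robot touching nothing.
Of tube_0, tube_1, tube_2 only 2 to 3 are there at a start; the rules pass over those that are not, and their reading is None.
At some moment in a run one of tube_0, tube_1, tube_2 may be knocked a few centimetres aside while the robot is not near it.
Once in a run the grip may slacken for a moment while it holds something.
It also fails if it takes over 210 s, if anything falls off the work surface, if the arm or the gripper's body presses on something with over 40 N, if the wrist force passes 120 N, or if a joint passes its speed limit or range.

## Working session

There is one attempt and no reset: what is moved stays moved. The work goes in short steps, Python scripts to look and compute and a shell command to move; the robot and the scene stay as the last step left them, time stands still between calls to the robot, and variables do not carry over. Pictures are saved under pics/ and viewed, at most 14 in all, crops included, and the job is handed in when it is done.

```bash
mkdir -p pics; cat > h.py <<'E'
import numpy as np, cv2
from rig import get_obs, grab_frame, calibration, order, ctrl
def cam(n):
    c=calibration(n); K=np.array([[c['fx'],0,c['cx']],[0,c['fy'],c['cy']],[0,0,1]],float)
    R=cv2.Rodrigues(np.array(c['rvec'],float))[0]; return K,R,np.array(c['tvec'],float).ravel()
def ray(n,uv):
    K,R,t=cam(n); d=R.T@np.linalg.inv(K)@np.array([uv[0],uv[1],1.]); return -R.T@t,d
def onz(n,uv,z):
    o,d=ray(n,uv); return o+d*(z-o[2])/d[2]
def proj(n,p):
    K,R,t=cam(n); q=K@(R@np.array(p,float)+t); return q[:2]/q[2]
def snap(n,f,crop=None,s=1):
    im=grab_frame(n); o=im
    if crop: o=im[crop[1]:crop[3],crop[0]:crop[2]]
    if s!=1: o=cv2.resize(o,None,fx=s,fy=s,interpolation=cv2.INTER_CUBIC)
    cv2.imwrite('pics/'+f,o); return im
E
python3 - <<'E'
from h import *
for n in('side','top'):
    im=snap(n,n+'0.png'); np.save(n+'0.npy',im); K,R,t=cam(n); print(n,-R.T@t,R[2],K[0,0])
o=get_obs(); print(o['tcp_pos'],o['tool_rot'],o['grip_width'],ctrl.tip_extent)
E
```

```text
side [-232.93361801 -642.16451497  869.31744656] [ 0.59940864  0.56141062 -0.57055008] 408.42087202135866
top [ 374.69819862   84.97922124 1398.38965187] [ 0.16352572  0.03312714 -0.98598272] 440.5719389123303
[271.59351956 562.36881159 199.91046056] [[-9.00505272e-01  4.34844829e-01 -4.80237727e-04]
 [ 4.34845073e-01  9.00504335e-01 -1.30623587e-03]
 [-1.35553757e-04 -1.38510129e-03 -9.99999032e-01]] 85.4469979733646 8.0
```

View pics/top0.png

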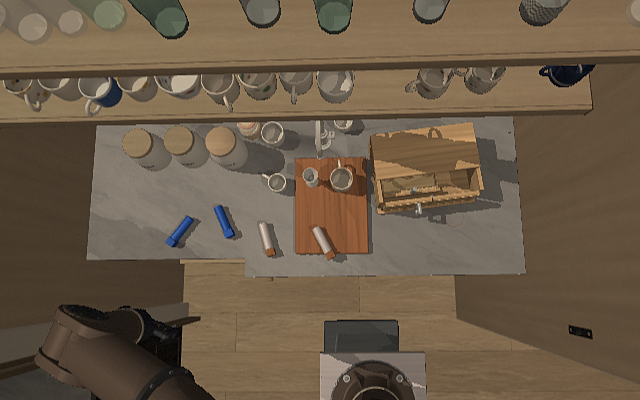

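View pics/side0.png

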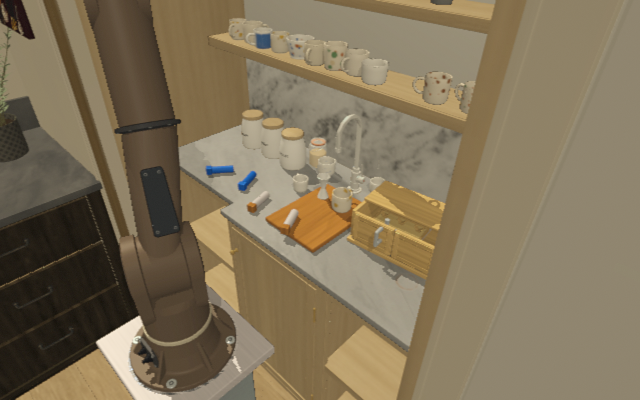

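The top view shows two aluminium tubes, at about (266,238) on the worktop and (323,242) on the board, with their caps towards the robot. It also shows two blue look-alikes and the cupboard at (425,170), with its handle near (418,209). I'll zoom in next.

```bash
python3 - <<'E'
from h import *
t=np.load('top0.npy'); s=np.load('side0.npy')
a=cv2.resize(t[115:225,355:495],None,fx=5,fy=5,interpolation=cv2.INTER_CUBIC); cv2.imwrite('pics/a.png',a)
b=cv2.resize(s[170:290,340:450],None,fx=5,fy=5,interpolation=cv2.INTER_CUBIC); cv2.imwrite('pics/b.png',b)
hsv=cv2.cvtColor(t,cv2.COLOR_BGR2HSV)
for (x0,y0,x1,y1,z) in((252,215,285,262,14),(305,220,342,264,32)):
    sub=hsv[y0:y1,x0:x1]; 
    for nm,m in(('body',(sub[...,1]<60)&(sub[...,2]>165)),('cap',(sub[...,1]>90)&(sub[...,2]>60))):
        m=cv2.morphologyEx(m.astype(np.uint8),cv2.MORPH_OPEN,np.ones((2,2)))
        n,l,st,c=cv2.connectedComponentsWithStats(m); 
        for i in range(1,n):
            if st[i,4]>25:
                r=cv2.minAreaRect(np.argwhere(l==i)[:,::-1].astype(np.float32)); uv=c[i]+[x0,y0]
                print(nm,st[i],uv,onz('top',uv,z).round(1),r)
    c=cv2.resize(t[y0:y1,x0:x1],None,fx=8,fy=8)
    cv2.imwrite(f'pics/c{x0}.png',c)
c1=cv2.imread('pics/c252.png');c2=cv2.imread('pics/c305.png')
H=max(c1.shape[0],c2.shape[0]); c1=cv2.copyMakeBorder(c1,0,H-c1.shape[0],0,10,0);c2=cv2.copyMakeBorder(c2,0,H-c2.shape[0],0,0,0)
cv2.imwrite('pics/c.png',np.hstack([c1,c2]))
E
```

```text
body [  9   9  10  26 112] [264.98214286 236.67857143] [506.  327.4  14. ] ((12.970797538757324, 21.63805389404297), (25.452545166015625, 4.501523971557617), 75.3791275024414)
cap [14 34 10  9 66] [270.6969697  252.86363636] [454.7 308.7  14. ] ((18.705883026123047, 37.82353210449219), (7.276068687438965, 8.731282234191895), 75.96376037597656)
body [  9   9  15  25 130] [321.28461538 240.66153846] [489.4 148.3  32. ] ((16.400001525878906, 20.799999237060547), (26.832813262939453, 4.472135543823242), 63.43495178222656)
cap [   0    0   37   41 1095] [323.40182648 237.06118721] [500.5 141.6  32. ] ((18.0, 20.0), (40.0, 36.0), 90.0)
```

View pics/a.png

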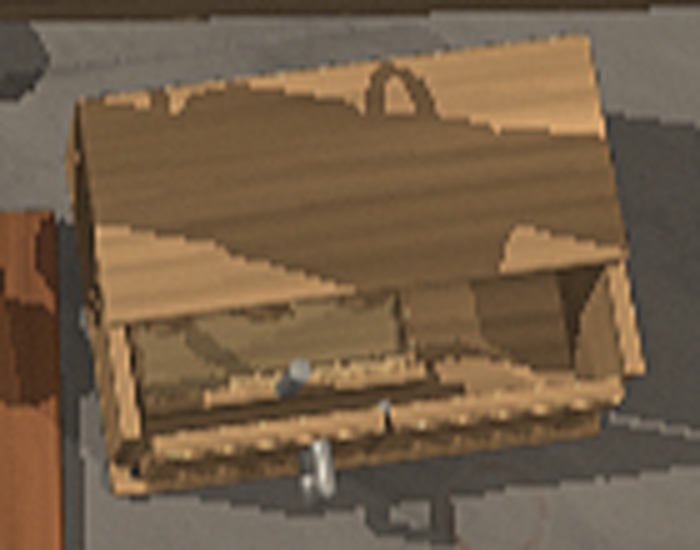

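View pics/b.png

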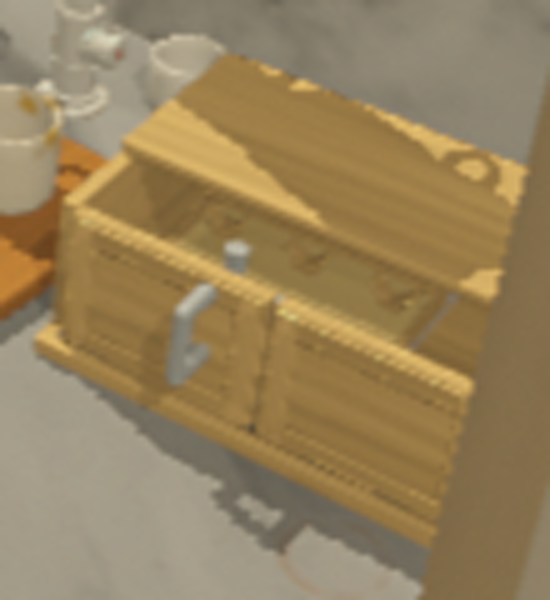

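View pics/c.png

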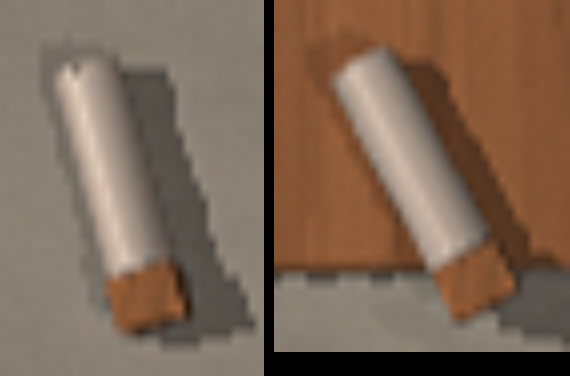

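```bash
python3 - <<'E'
from h import *
from scipy.optimize import least_squares
P=[('top',(371,135),(215,155,122)),('top',(472.4,122.4),(215,-155,122)),('top',(378,179),(75,155,122)),('top',(480,166),(75,-155,122)),
('top',(415,188.4),(35,45,112)),('top',(419,204),(-36,40,108)),('side',(385,181),(215,155,122)),('side',(365,199),(75,155,122)),('side',(387.4,219),(35,45,112)),('side',(376,232.4),(-36,40,108))]
def T(p,q):
    c,s=np.cos(p[2]),np.sin(p[2]); return np.array([p[0]+c*q[0]-s*q[1],p[1]+s*q[0]+c*q[1],q[2]])
f=lambda p:np.concatenate([proj(n,T(p,q))-uv for n,uv,q in P])
r=least_squares(f,[550,-170,0.],loss='soft_l1'); print(r.x,r.fun.reshape(-1,2).round(1).tolist())
np.save('cup.npy',r.x)
for nm,q in(('handle',(-36,40,108)),('pull',(35,45,112))): print(nm,T(r.x,q))
for a in np.linspace(0,1.45,8): print(round(a,2),T(r.x,(-100*np.sin(a)-36*np.cos(a),-140+180*np.cos(a)+36*np.sin(a),108)).round(1))
# tubes: body centre px, end
for nm,z,e,c in(('t0',14,(252+87/8,215+63/8),(252+152/8,215+318/8)),('t1',32,(305+(360-274)/8,220+65/8),(305+(490-274)/8,220+300/8))):
    A,B=onz('top',e,z),onz('top',c,z); d=(A-B)[:2]; print(nm,A,B,np.linalg.norm(d),np.degrees(np.arctan2(d[1],d[0])))
E
```

```text
[ 6.02089361e+02 -1.81498934e+02  1.05654316e-01] [[-1.3, -0.7], [0.2, -0.8], [-2.0, 0.5], [0.7, 0.7], [-0.4, 0.4], [0.7, 8.4], [1.3, -1.6], [-0.6, -1.6], [0.5, 0.2], [1.1, 0.2]]
handle [ 562.07179108 -145.51846638  108.        ]
pull [ 632.14858966 -133.05883955  112.        ]
0.0 [ 562.1 -145.5  108. ]
0.21 [ 542.  -144.1  108. ]
0.41 [ 525.1 -150.2  108. ]
0.62 [ 512.2 -163.6  108. ]
0.83 [ 503.7 -183.7  108. ]
1.04 [ 500.1 -209.7  108. ]
1.24 [ 501.5 -240.4  108. ]
1.45 [ 507.8 -274.5  108. ]
t0 [550.0808188  334.64637247  14.        ] [448.80279218 307.69818831  14.        ] 104.80192414868135 14.900097685094256
t1 [528.72745736 165.22227359  32.        ] [436.9587614  115.69567264  32.        ] 104.2802846159113 28.355270290545825
```

```bash
cat >> h.py <<'E'
from scipy.spatial.transform import Rotation as Ro
def T(q,p=None):
    p=np.load('cup.npy') if p is None else p
    c,s=np.cos(p[2]),np.sin(p[2]); return np.array([p[0]+c*q[0]-s*q[1],p[1]+s*q[0]+c*q[1],q[2]])
def Rd(phi):  # tool down, closing line y at phi deg
    y=np.array([np.cos(np.radians(phi)),np.sin(np.radians(phi)),0]); z=np.array([0,0,-1.]); return np.stack([np.cross(y,z),y,z],1)
def plan(wps,step=40,ang=6.9):
    o=get_obs(); p=np.array(o['tcp_pos']); R=np.array(o['tool_rot'])
    print('at',p.round(1),'phi',np.degrees(np.arctan2(R[1,1],R[0,1])).round(1),'t',o['time'])
    for w in wps:
        Rt=Rd(w[3]); rv=(Ro.from_matrix(R).inv()*Ro.from_matrix(Rt)).as_rotvec(degrees=True); d=np.array(w[:3])-p
        n=int(max(np.ceil(np.linalg.norm(d)/step),np.ceil(np.linalg.norm(rv)/ang),1)); p0=p.copy();R0=Ro.from_matrix(R)
        for i in range(n):
            Ra=(R0*Ro.from_rotvec(rv*i/n,degrees=True)).as_matrix(); s=Ra.T@(d/n)/1000; r=rv/n
            print('{"x":%.3f,"y":%.3f,"z":%.3f,"rx":%.1f,"ry":%.1f,"rz":%.1f}'%(*s,*r))
        print('--'); p=np.array(w[:3],float); R=Rt
E
python3 - <<'E'
from h import *
import h
from scipy.optimize import least_squares
P=[('top',(371,135),(215,155,122)),('top',(472.4,122.4),(215,-155,122)),('top',(378,179),(75,155,122)),('top',(480,166),(75,-155,122)),
('top',(415,188.4),(35,45,112)),('top',(418.5,211.5),(-36,40,108)),('side',(385,181),(215,155,122)),('side',(365,199),(75,155,122)),('side',(387.4,219),(35,45,112)),('side',(376,232.4),(-36,40,108))]
r=least_squares(lambda p:np.concatenate([proj(n,T(q,p))-uv for n,uv,q in P]),[550,-170,0.],loss='soft_l1'); print(r.x,r.fun.reshape(-1,2).round(1).tolist())
np.save('cup.npy',r.x); hd=T((-36,40,108)); print(hd, T((35,45,112)))
plan([(hd[0],hd[1],190,90+np.degrees(r.x[2]))])
E
```

```text
[ 6.01841325e+02 -1.81283863e+02  1.04697502e-01] [[-1.3, -0.6], [0.2, -0.7], [-2.0, 0.5], [0.7, 0.8], [-0.5, 0.5], [1.1, 1.0], [1.3, -1.6], [-0.6, -1.6], [0.4, 0.2], [0.9, 0.2]]
[ 561.85819943 -145.26512183  108.        ] [ 631.94688747 -132.87255113  112.        ]
at [271.6 562.4 199.9] phi 64.2 t 0.1
{"x":-0.028,"y":-0.026,"z":0.001,"rx":-0.0,"ry":-0.0,"rz":-1.6}
{"x":-0.028,"y":-0.026,"z":0.001,"rx":-0.0,"ry":-0.0,"rz":-1.6}
{"x":-0.027,"y":-0.027,"z":0.001,"rx":-0.0,"ry":-0.0,"rz":-1.6}
{"x":-0.026,"y":-0.028,"z":0.001,"rx":-0.0,"ry":-0.0,"rz":-1.6}
{"x":-0.025,"y":-0.029,"z":0.001,"rx":-0.0,"ry":-0.0,"rz":-1.6}
{"x":-0.025,"y":-0.029,"z":0.001,"rx":-0.0,"ry":-0.0,"rz":-1.6}
{"x":-0.024,"y":-0.030,"z":0.001,"rx":-0.0,"ry":-0.0,"rz":-1.6}
{"x":-0.023,"y":-0.031,"z":0.001,"rx":-0.0,"ry":-0.0,"rz":-1.6}
{"x":-0.022,"y":-0.031,"z":0.001,"rx":-0.0,"ry":-0.0,"rz":-1.6}
{"x":-0.021,"y":-0.032,"z":0.001,"rx":-0.0,"ry":-0.0,"rz":-1.6}
{"x":-0.020,"y":-0.032,"z":0.001,"rx":-0.0,"ry":-0.0,"rz":-1.6}
{"x":-0.019,"y":-0.033,"z":0.001,"rx":-0.0,"ry":-0.0,"rz":-1.6}
{"x":-0.019,"y":-0.033,"z":0.001,"rx":-0.0,"ry":-0.0,"rz":-1.6}
{"x":-0.018,"y":-0.034,"z":0.001,"rx":-0.0,"ry":-0.0,"rz":-1.6}
{"x":-0.017,"y":-0.034,"z":0.001,"rx":-0.0,"ry":-0.0,"rz":-1.6}
{"x":-0.016,"y":-0.035,"z":0.001,"rx":-0.0,"ry":-0.0,"rz":-1.6}
{"x":-0.015,"y":-0.035,"z":0.001,"rx":-0.0,"ry":-0.0,"rz":-1.6}
{"x":-0.014,"y":-0.036,"z":0.001,"rx":-0.0,"ry":-0.0,"rz":-1.6}
{"x":-0.013,"y":-0.036,"z":0.001,"rx":-0.0,"ry":-0.0,"rz":-1.6}
{"x":-0.012,"y":-0.036,"z":0.000,"rx":-0.0,"ry":-0.0,"rz":-1.6}
--
```

```bash
m="python3 -m handwheel"
python3 -m handwheel '[{"x":-0.028,"y":-0.026,"rz":-1.6},{"x":-0.028,"y":-0.026,"rz":-1.6},{"x":-0.027,"y":-0.027,"rz":-1.6},{"x":-0.026,"y":-0.028,"rz":-1.6},{"x":-0.025,"y":-0.029,"rz":-1.6}]' 40
python3 -m handwheel '[{"x":-0.025,"y":-0.029,"rz":-1.6},{"x":-0.024,"y":-0.030,"rz":-1.6},{"x":-0.023,"y":-0.031,"rz":-1.6},{"x":-0.022,"y":-0.031,"rz":-1.6},{"x":-0.021,"y":-0.032,"rz":-1.6}]'
python3 -m handwheel '[{"x":-0.020,"y":-0.032,"rz":-1.6},{"x":-0.019,"y":-0.033,"rz":-1.6},{"x":-0.019,"y":-0.033,"rz":-1.6},{"x":-0.018,"y":-0.034,"rz":-1.6},{"x":-0.017,"y":-0.034,"rz":-1.6}]'
python3 -m handwheel '[{"x":-0.016,"y":-0.035,"rz":-1.6},{"x":-0.015,"y":-0.035,"rz":-1.6},{"x":-0.014,"y":-0.036,"rz":-1.6},{"x":-0.013,"y":-0.036,"rz":-1.6},{"x":-0.012,"y":-0.036,"rz":-1.6}]'
python3 -m handwheel '[{"fingers":0.05},{}]'
python3 - <<'E'
from h import *
plan([(561.9,-145.3,190,96),(561.9,-145.3,82,96)])
print(get_obs()['joint_positions'])
snap('top','d.png',(355,115,495,225),5)
E
```

```text
at [271.6 562.4 199.9] phi 64.2 t 0.1
{"x":-0.028,"y":-0.026,"z":0.001,"rx":-0.0,"ry":-0.0,"rz":-1.6}
{"x":-0.028,"y":-0.026,"z":0.001,"rx":-0.0,"ry":-0.0,"rz":-1.6}
{"x":-0.027,"y":-0.027,"z":0.001,"rx":-0.0,"ry":-0.0,"rz":-1.6}
{"x":-0.026,"y":-0.028,"z":0.001,"rx":-0.0,"ry":-0.0,"rz":-1.6}
{"x":-0.025,"y":-0.029,"z":0.001,"rx":-0.0,"ry":-0.0,"rz":-1.6}
{"x":-0.025,"y":-0.029,"z":0.001,"rx":-0.0,"ry":-0.0,"rz":-1.6}
{"x":-0.024,"y":-0.030,"z":0.001,"rx":-0.0,"ry":-0.0,"rz":-1.6}
{"x":-0.023,"y":-0.031,"z":0.001,"rx":-0.0,"ry":-0.0,"rz":-1.6}
{"x":-0.022,"y":-0.031,"z":0.001,"rx":-0.0,"ry":-0.0,"rz":-1.6}
{"x":-0.021,"y":-0.032,"z":0.001,"rx":-0.0,"ry":-0.0,"rz":-1.6}
{"x":-0.020,"y":-0.032,"z":0.001,"rx":-0.0,"ry":-0.0,"rz":-1.6}
{"x":-0.019,"y":-0.033,"z":0.001,"rx":-0.0,"ry":-0.0,"rz":-1.6}
{"x":-0.019,"y":-0.033,"z":0.001,"rx":-0.0,"ry":-0.0,"rz":-1.6}
{"x":-0.018,"y":-0.034,"z":0.001,"rx":-0.0,"ry":-0.0,"rz":-1.6}
{"x":-0.017,"y":-0.034,"z":0.001,"rx":-0.0,"ry":-0.0,"rz":-1.6}
{"x":-0.016,"y":-0.035,"z":0.001,"rx":-0.0,"ry":-0.0,"rz":-1.6}
{"x":-0.015,"y":-0.035,"z":0.001,"rx":-0.0,"ry":-0.0,"rz":-1.6}
{"x":-0.014,"y":-0.036,"z":0.001,"rx":-0.0,"ry":-0.0,"rz":-1.6}
{"x":-0.013,"y":-0.036,"z":0.001,"rx":-0.0,"ry":-0.0,"rz":-1.6}
{"x":-0.012,"y":-0.036,"z":0.000,"rx":-0.0,"ry":-0.0,"rz":-1.6}
--
{"x":0.000,"y":0.000,"z":0.036,"rx":0.0,"ry":0.0,"rz":0.0}
{"x":0.000,"y":0.000,"z":0.036,"rx":0.0,"ry":0.0,"rz":0.0}
{"x":0.000,"y":0.000,"z":0.036,"rx":0.0,"ry":0.0,"rz":0.0}
--
[-1.2235937   0.43515206  0.0249946   1.57399325 -0.01160034  1.13398413
 -0.07507522]invalid input
invalid input
invalid input
invalid input
invalid input
```

View pics/d.png

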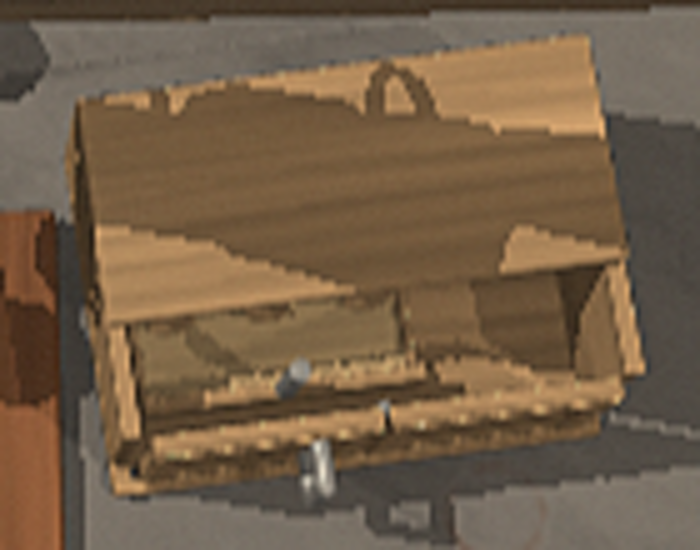

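Nothing moved: every call was refused as invalid input. Rows may need all the keys, so I'll test one with them all.

```bash

python3 -m handwheel '[{"fingers":0.085,"x":-0.028,"y":-0.026,"z":0,"rx":0,"ry":0,"rz":-1.6}]' 40
```

```text
time: 0.23
tcp_pos: [280.8, 532.7, 199.6]
tool_rot: [[-0.915, 0.402, -0.003], [0.402, 0.915, 0.003], [0.004, 0.001, -1.0]]
ft_force: [-0.8, 0.8, -0.5]
grip_width: 85.2
grasp_force: 0.0
```

```bash

python3 -m handwheel '[{"fingers":0.085,"x":-0.028,"y":-0.026,"z":0,"rx":0,"ry":0,"rz":-1.6},{"fingers":0.085,"x":-0.027,"y":-0.027,"z":0,"rx":0,"ry":0,"rz":-1.6},{"fingers":0.085,"x":-0.026,"y":-0.028,"z":0,"rx":0,"ry":0,"rz":-1.6},{"fingers":0.085,"x":-0.025,"y":-0.029,"z":0,"rx":0,"ry":0,"rz":-1.6},{"fingers":0.085,"x":-0.025,"y":-0.029,"z":0,"rx":0,"ry":0,"rz":-1.6}]' |sed -n 2,2p
python3 -m handwheel '[{"fingers":0.085,"x":-0.024,"y":-0.030,"z":0,"rx":0,"ry":0,"rz":-1.6},{"fingers":0.085,"x":-0.023,"y":-0.031,"z":0,"rx":0,"ry":0,"rz":-1.6},{"fingers":0.085,"x":-0.022,"y":-0.031,"z":0,"rx":0,"ry":0,"rz":-1.6},{"fingers":0.085,"x":-0.021,"y":-0.032,"z":0,"rx":0,"ry":0,"rz":-1.6},{"fingers":0.085,"x":-0.020,"y":-0.032,"z":0,"rx":0,"ry":0,"rz":-1.6}]' |sed -n 2,2p
python3 -m handwheel '[{"fingers":0.05,"x":-0.019,"y":-0.033,"z":0,"rx":0,"ry":0,"rz":-1.6},{"fingers":0.05,"x":-0.019,"y":-0.033,"z":0,"rx":0,"ry":0,"rz":-1.6},{"fingers":0.05,"x":-0.018,"y":-0.034,"z":0,"rx":0,"ry":0,"rz":-1.6},{"fingers":0.05,"x":-0.017,"y":-0.034,"z":0,"rx":0,"ry":0,"rz":-1.6},{"fingers":0.05,"x":-0.016,"y":-0.035,"z":0,"rx":0,"ry":0,"rz":-1.6}]' |sed -n 2,2p
python3 -m handwheel '[{"fingers":0.05,"x":-0.015,"y":-0.035,"z":0,"rx":0,"ry":0,"rz":-1.6},{"fingers":0.05,"x":-0.014,"y":-0.036,"z":0,"rx":0,"ry":0,"rz":-1.6},{"fingers":0.05,"x":-0.013,"y":-0.036,"z":0,"rx":0,"ry":0,"rz":-1.6},{"fingers":0.05,"x":-0.012,"y":-0.036,"z":0.01,"rx":0,"ry":0,"rz":-1.6},{"fingers":0.05,"x":0,"y":0,"z":0,"rx":0,"ry":0,"rz":0}]'
python3 - <<'E'
from h import *
plan([(561.9,-145.3,190,96),(561.9,-145.3,82,96)])
print(get_obs()['joint_positions'])
snap('top','e.png',(355,115,495,225),5)
snap('side','f.png',(340,130,450,290),3.7)
E
```

```text
tcp_pos: [358.4, 348.5, 200.5]
tcp_pos: [430.7, 171.6, 200.6]
tcp_pos: [504.8, -4.4, 200.6]
time: 1.9
tcp_pos: [564.4, -152.3, 189.2]
tool_rot: [[-0.995, -0.102, -0.001], [-0.102, 0.995, -0.005], [0.001, -0.004, -1.0]]
ft_force: [-0.8, -0.3, -1.1]
grip_width: 50.3
grasp_force: 0.0
at [ 564.4 -152.3  189.2] phi 95.8 t 1.9
{"x":0.002,"y":0.007,"z":-0.001,"rx":-0.3,"ry":-0.1,"rz":-0.2}
--
{"x":0.000,"y":0.000,"z":0.036,"rx":0.0,"ry":0.0,"rz":0.0}
{"x":0.000,"y":0.000,"z":0.036,"rx":0.0,"ry":0.0,"rz":0.0}
{"x":0.000,"y":0.000,"z":0.036,"rx":0.0,"ry":0.0,"rz":0.0}
--
[-0.05538556  0.3825253   0.30949303  1.7098292  -0.12476174  1.06872559
  1.96590022]
```

View pics/f.png

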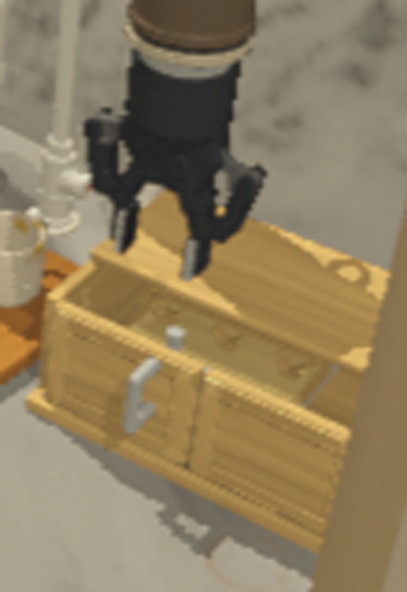

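The gripper hangs square above the cupboard with the fingers at about (125,240) and (195,270) in the crop. The handle bar is at (135,395) and the post at (175,335). Next I descend astride the bar and grip it.

```bash

python3 -m handwheel '[{"fingers":0.05,"x":0.002,"y":0.007,"z":0,"rx":-0.3,"ry":-0.1,"rz":-0.2},{"fingers":0.05,"x":0,"y":0,"z":0.036,"rx":0,"ry":0,"rz":0},{"fingers":0.05,"x":0,"y":0,"z":0.036,"rx":0,"ry":0,"rz":0},{"fingers":0.05,"x":0,"y":0,"z":0.034,"rx":0,"ry":0,"rz":0},{"fingers":0.05,"x":0,"y":0,"z":0,"rx":0,"ry":0,"rz":0}]'
python3 -m handwheel '[{"fingers":0.03,"x":0,"y":0,"z":0,"rx":0,"ry":0,"rz":0},{"fingers":0.02,"x":0,"y":0,"z":0,"rx":0,"ry":0,"rz":0},{"fingers":0.0,"x":0,"y":0,"z":0,"rx":0,"ry":0,"rz":0},{"fingers":0.0,"x":0,"y":0,"z":0,"rx":0,"ry":0,"rz":0}]' 30
python3 - <<'E'
from h import *
o=get_obs()
c=np.load('cup.npy')
off=np.array(o['tcp_pos'])-T((-36,40,83)); print(off)
for st in (0,):
  W=[]
  for a in np.arange(1,16)*1.45/15: W.append((*(T((-100*np.sin(a)-36*np.cos(a),-140+180*np.cos(a)+36*np.sin(a),83))+off),96-np.degrees(a)))
  plan(W)
E
```

```text
time: 2.42
tcp_pos: [557.0, -132.5, 79.3]
tool_rot: [[-0.993, -0.115, -0.008], [-0.115, 0.993, 0.008], [0.007, 0.009, -1.0]]
ft_force: [-0.9, 0.7, -0.4]
grip_width: 49.6
grasp_force: 0.0
time: 2.75
tcp_pos: [562.9, -136.2, 86.8]
tool_rot: [[-0.994, -0.112, 0.005], [-0.112, 0.994, 0.005], [-0.005, 0.005, -1.0]]
ft_force: [0.2, -0.3, 0.1]
grip_width: 1.5
grasp_force: 0.0
[1.0504898  9.10973771 3.82124671]
at [ 562.9 -136.2   86.8] phi 96.4 t 2.75
{"x":0.009,"y":0.003,"z":-0.000,"rx":0.3,"ry":0.3,"rz":6.0}
--
{"x":0.009,"y":0.000,"z":0.000,"rx":0.0,"ry":0.0,"rz":5.5}
--
{"x":0.008,"y":-0.002,"z":0.000,"rx":0.0,"ry":0.0,"rz":5.5}
--
{"x":0.007,"y":-0.005,"z":0.000,"rx":0.0,"ry":0.0,"rz":5.5}
--
{"x":0.005,"y":-0.007,"z":0.000,"rx":0.0,"ry":0.0,"rz":5.5}
--
{"x":0.003,"y":-0.008,"z":0.000,"rx":0.0,"ry":0.0,"rz":5.5}
--
{"x":0.001,"y":-0.009,"z":0.000,"rx":0.0,"ry":0.0,"rz":5.5}
--
{"x":-0.002,"y":-0.010,"z":0.000,"rx":0.0,"ry":0.0,"rz":5.5}
--
{"x":-0.004,"y":-0.010,"z":0.000,"rx":0.0,"ry":0.0,"rz":5.5}
--
{"x":-0.007,"y":-0.010,"z":0.000,"rx":0.0,"ry":0.0,"rz":5.5}
--
{"x":-0.009,"y":-0.009,"z":0.000,"rx":0.0,"ry":0.0,"rz":5.5}
--
{"x":-0.012,"y":-0.008,"z":0.000,"rx":0.0,"ry":0.0,"rz":5.5}
--
{"x":-0.014,"y":-0.006,"z":0.000,"rx":0.0,"ry":0.0,"rz":5.5}
--
{"x":-0.015,"y":-0.004,"z":0.000,"rx":0.0,"ry":0.0,"rz":5.5}
--
{"x":-0.017,"y":-0.002,"z":0.000,"rx":0.0,"ry":0.0,"rz":5.5}
--
```

The fingers closed to 1.5 mm, so they missed the bar. I'll look from both views.

```bash
python3 - <<'E'
from h import *
a=grab_frame('top');b=grab_frame('side'); np.save('t1.npy',a);np.save('s1.npy',b)
A=cv2.resize(a[150:225,375:455],None,fx=5,fy=5,interpolation=cv2.INTER_CUBIC);B=cv2.resize(b[170:265,345:425],None,fx=5,fy=5,interpolation=cv2.INTER_CUBIC)
A=cv2.copyMakeBorder(A,0,B.shape[0]-A.shape[0],0,0,0); cv2.imwrite('pics/g.png',np.hstack([A,B]))
o=get_obs();print(o['tcp_pos'],o['time']); print(proj('top',o['tcp_pos']),proj('side',o['tcp_pos']))
E
```

```text
[ 562.38380712 -136.25474215   86.09540799] 2.85
[415.27589152 213.39941302] [373.82002285 236.7974749 ]
```

View pics/g.png

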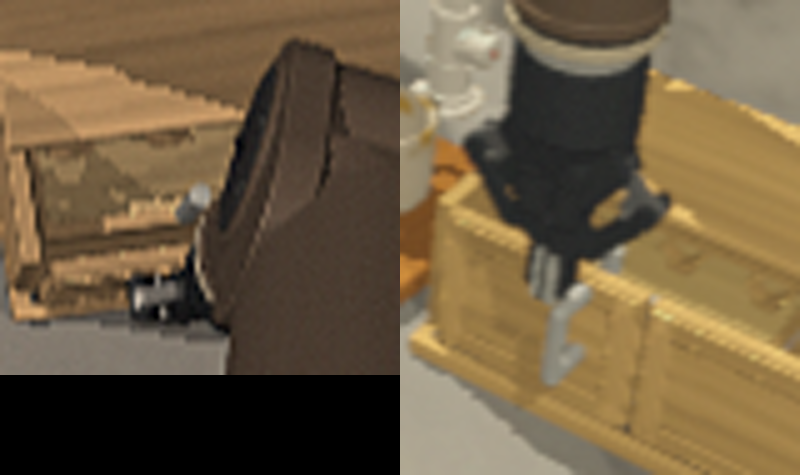

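```bash
python3 - <<'E'
from h import *
for z in (181,189,200,210): print(z,proj('side',(564.4,-152.3,z)),proj('side',(562,-147,z)))
for z in (70,78,86,97,110): print(z,proj('side',(562.4,-136.3,z)),proj('top',(562.4,-136.3,z)))
print('bar',proj('side',T((-36,40,108))),proj('side',T((-36,40,60))),proj('top',T((-36,40,108))))
def tri(u,v):
    o1,d1=ray('top',u);o2,d2=ray('side',v)
    s=np.linalg.lstsq(np.stack([d1,-d2],1),o2-o1,rcond=None)[0]; return o1+s[0]*d1,o2+s[1]*d2
print(tri((410,210),(375,229)))
o=get_obs();print(o['joint_positions'],o['qvel'],o['tcp_pos'],o['grip_width'],o['ft_force'])
E
```

```text
181 [382.27647143 213.2485437 ] [380.23648342 212.79633945]
189 [382.60194336 210.96468461] [380.55336859 210.51374586]
200 [383.05374226 207.79438043] [380.99324228 207.34523892]
210 [383.46882692 204.88170257] [381.39736504 204.4342538 ]
70 [373.28520105 240.93346885] [414.42210081 214.16114642]
78 [373.55772388 238.88783613] [414.85131496 213.78204955]
86 [373.83230674 236.82674017] [415.28566907 213.3984129 ]
97 [374.21326498 233.9671609 ] [415.89146956 212.86334883]
110 [374.66865185 230.54889941] [416.62051133 212.21943378]
bar [376.94884326 232.5643787 ] [375.23787014 244.97695282] [419.5835181 212.4523042]
(array([ 570.97963923, -118.99284031,   98.94014058]), array([ 578.08347834, -126.75598501,  101.23173896]))
[-0.04238409  0.48351264  0.26810282  1.83898583 -0.17422684  0.83894379
  1.99598254] [ 0.00230084  0.00807459 -0.00127453  0.00725494 -0.0014352  -0.00470721
 -0.00051403] [ 562.38380712 -136.25474215   86.09540799] -0.15556091418663212 [-0.28396934  0.65879345  0.74715018]
```

The picture shows the closed fingertips ending at about side px (375,230), just where the bar starts. The tips therefore stand roughly 25 mm higher than I assumed. I'll raise, re-centre, go lower and retry.

```bash

python3 -m handwheel '[{"fingers":0.0,"x":0,"y":0,"z":-0.035,"rx":0,"ry":0,"rz":0},{"fingers":0.05,"x":0,"y":-0.009,"z":0,"rx":0,"ry":0,"rz":0.4},{"fingers":0.05,"x":0,"y":0,"z":0,"rx":0,"ry":0,"rz":0},{"fingers":0.05,"x":0,"y":0,"z":0,"rx":0,"ry":0,"rz":0}]' 30
python3 -m handwheel '[{"fingers":0.05,"x":0,"y":0,"z":0.03,"rx":0,"ry":0,"rz":0},{"fingers":0.05,"x":0,"y":0,"z":0.015,"rx":0,"ry":0,"rz":0},{"fingers":0.05,"x":0,"y":0,"z":0.015,"rx":0,"ry":0,"rz":0},{"fingers":0.05,"x":0,"y":0,"z":0,"rx":0,"ry":0,"rz":0},{"fingers":0.05,"x":0,"y":0,"z":0,"rx":0,"ry":0,"rz":0}]'
python3 -m handwheel '[{"fingers":0.0,"x":0,"y":0,"z":0,"rx":0,"ry":0,"rz":0},{"fingers":0.0,"x":0,"y":0,"z":0,"rx":0,"ry":0,"rz":0},{"fingers":0.0,"x":0,"y":0,"z":0,"rx":0,"ry":0,"rz":0},{"fingers":0.0,"x":0,"y":0,"z":0,"rx":0,"ry":0,"rz":0}]' 30
```

```text
time: 3.18
tcp_pos: [562.6, -145.8, 120.1]
tool_rot: [[-0.995, -0.104, 0.002], [-0.104, 0.995, 0.005], [-0.003, 0.005, -1.0]]
ft_force: [-0.7, -1.1, -0.1]
grip_width: 35.7
grasp_force: 0.0
time: 3.6
tcp_pos: [561.4, -144.5, 58.6]
tool_rot: [[-0.994, -0.105, -0.002], [-0.105, 0.994, 0.006], [0.001, 0.006, -1.0]]
ft_force: [0.3, -0.2, 0.9]
grip_width: 49.9
grasp_force: 0.0
time: 3.93
tcp_pos: [563.1, -145.3, 60.5]
tool_rot: [[-0.994, -0.105, 0.003], [-0.105, 0.994, 0.005], [-0.003, 0.005, -1.0]]
ft_force: [0.0, -1.4, 3.6]
grip_width: 10.7
grasp_force: 30.0
```

Gripped (10.7 mm, 30 N). Now I fold the door open.

```bash

python3 -m handwheel '[{"fingers":0.0,"x":0.009,"y":0.003,"z":0,"rx":0,"ry":0,"rz":5.5},{"fingers":0.0,"x":0.009,"y":0,"z":0,"rx":0,"ry":0,"rz":5.5},{"fingers":0.0,"x":0.008,"y":-0.002,"z":0,"rx":0,"ry":0,"rz":5.5},{"fingers":0.0,"x":0.007,"y":-0.005,"z":0,"rx":0,"ry":0,"rz":5.5},{"fingers":0.0,"x":0,"y":0,"z":0,"rx":0,"ry":0,"rz":0}]' 60
python3 - <<'E'
from h import *
W=[]
for a in np.arange(5,16)*1.45/15: W.append((*(T((-100*np.sin(a)-36*np.cos(a),-140+180*np.cos(a)+36*np.sin(a),60.5))+[1,0,0]),96-np.degrees(a)))
a=4*1.45/15; print('expect',T((-100*np.sin(a)-36*np.cos(a),-140+180*np.cos(a)+36*np.sin(a),60)), 96-np.degrees(a))
plan(W)
E
```

```text
time: 4.35
tcp_pos: [528.1, -149.6, 60.6]
tool_rot: [[-0.96, 0.281, 0.003], [0.281, 0.96, 0.004], [-0.002, 0.005, -1.0]]
ft_force: [-1.1, -2.9, 6.1]
grip_width: 9.9
grasp_force: 59.3
expect [ 526.9677027  -148.64336165   60.        ] 73.84563192160817
at [ 528.1 -149.6   60.6] phi 73.7 t 4.35
{"x":0.006,"y":-0.006,"z":0.000,"rx":0.3,"ry":0.1,"rz":5.4}
--
{"x":0.003,"y":-0.008,"z":0.000,"rx":0.0,"ry":0.0,"rz":5.5}
--
{"x":0.001,"y":-0.009,"z":0.000,"rx":0.0,"ry":0.0,"rz":5.5}
--
{"x":-0.002,"y":-0.010,"z":0.000,"rx":0.0,"ry":0.0,"rz":5.5}
--
{"x":-0.004,"y":-0.010,"z":0.000,"rx":0.0,"ry":0.0,"rz":5.5}
--
{"x":-0.007,"y":-0.010,"z":0.000,"rx":0.0,"ry":0.0,"rz":5.5}
--
{"x":-0.009,"y":-0.009,"z":0.000,"rx":0.0,"ry":0.0,"rz":5.5}
--
{"x":-0.012,"y":-0.008,"z":0.000,"rx":0.0,"ry":0.0,"rz":5.5}
--
{"x":-0.014,"y":-0.006,"z":0.000,"rx":0.0,"ry":0.0,"rz":5.5}
--
{"x":-0.015,"y":-0.004,"z":0.000,"rx":0.0,"ry":0.0,"rz":5.5}
--
{"x":-0.017,"y":-0.002,"z":0.000,"rx":0.0,"ry":0.0,"rz":5.5}
--
```

```bash

python3 -m handwheel '[{"fingers":0.0,"x":0.006,"y":-0.006,"z":0,"rx":0,"ry":0,"rz":5.5},{"fingers":0.0,"x":0.003,"y":-0.008,"z":0,"rx":0,"ry":0,"rz":5.5},{"fingers":0.0,"x":0.001,"y":-0.009,"z":0,"rx":0,"ry":0,"rz":5.5},{"fingers":0.0,"x":-0.002,"y":-0.010,"z":0,"rx":0,"ry":0,"rz":5.5},{"fingers":0.0,"x":-0.004,"y":-0.010,"z":0,"rx":0,"ry":0,"rz":5.5}]'
python3 -m handwheel '[{"fingers":0.0,"x":-0.007,"y":-0.010,"z":0,"rx":0,"ry":0,"rz":5.5},{"fingers":0.0,"x":-0.009,"y":-0.009,"z":0,"rx":0,"ry":0,"rz":5.5},{"fingers":0.0,"x":-0.012,"y":-0.008,"z":0,"rx":0,"ry":0,"rz":5.5},{"fingers":0.0,"x":0,"y":0,"z":0,"rx":0,"ry":0,"rz":0}]'
python3 - <<'E'
from h import *
W=[]
for a in np.arange(13,16)*1.45/15: W.append((*(T((-100*np.sin(a)-36*np.cos(a),-140+180*np.cos(a)+36*np.sin(a),60.5))+[1,0,0]),96-np.degrees(a)))
plan(W)
E
```

```text
time: 4.77
tcp_pos: [504.6, -185.8, 60.5]
tool_rot: [[-0.725, 0.688, 0.003], [0.688, 0.725, 0.006], [0.001, 0.006, -1.0]]
ft_force: [-0.8, 0.2, 11.2]
grip_width: 10.1
grasp_force: 60.6
time: 5.1
tcp_pos: [501.5, -228.7, 60.5]
tool_rot: [[-0.495, 0.869, 0.003], [0.869, 0.495, 0.003], [0.001, 0.004, -1.0]]
ft_force: [-5.3, -0.7, 15.7]
grip_width: 9.9
grasp_force: 60.5
at [ 501.5 -228.7   60.5] phi 29.7 t 5.1
{"x":-0.012,"y":-0.006,"z":-0.000,"rx":0.2,"ry":-0.1,"rz":5.7}
--
{"x":-0.015,"y":-0.004,"z":0.000,"rx":0.0,"ry":0.0,"rz":5.5}
--
{"x":-0.017,"y":-0.002,"z":0.000,"rx":0.0,"ry":0.0,"rz":5.5}
--
```

```bash

python3 -m handwheel '[{"fingers":0.0,"x":-0.012,"y":-0.006,"z":0,"rx":0,"ry":0,"rz":5.5},{"fingers":0.0,"x":-0.015,"y":-0.004,"z":0,"rx":0,"ry":0,"rz":5.5},{"fingers":0.0,"x":-0.017,"y":-0.002,"z":0,"rx":0,"ry":0,"rz":5.5},{"fingers":0.0,"x":-0.003,"y":0,"z":0,"rx":0,"ry":0,"rz":0},{"fingers":0.0,"x":0,"y":0,"z":0,"rx":0,"ry":0,"rz":0}]'
python3 - <<'E'
from h import *
a=1.45;print(T((-100*np.sin(a)-36*np.cos(a),-140+180*np.cos(a)+36*np.sin(a),60.5)))
E
```

```text
time: 5.52
tcp_pos: [508.9, -275.8, 60.5]
tool_rot: [[-0.234, 0.972, 0.002], [0.972, 0.234, 0.004], [0.004, 0.003, -1.0]]
ft_force: [-7.5, -2.1, 18.2]
grip_width: 10.2
grasp_force: 60.8
[ 507.42854754 -274.23138971   60.5       ]
```

```bash

python3 -m handwheel '[{"fingers":0.0,"x":-0.004,"y":0.001,"z":0,"rx":0,"ry":0,"rz":1},{"fingers":0.0,"x":0,"y":0,"z":0,"rx":0,"ry":0,"rz":0}]'
python3 -m handwheel '[{"fingers":0.0,"x":-0.003,"y":0.001,"z":0,"rx":0,"ry":0,"rz":1},{"fingers":0.0,"x":0,"y":0,"z":0,"rx":0,"ry":0,"rz":0}]'
```

```text
time: 5.68
tcp_pos: [508.9, -275.9, 60.3]
tool_rot: [[-0.218, 0.976, -0.002], [0.976, 0.218, 0.01], [0.01, 0.001, -1.0]]
ft_force: [-15.3, 9.9, 30.6]
grip_width: 9.9
grasp_force: 62.5
time: 5.85
tcp_pos: [509.0, -276.4, 60.0]
tool_rot: [[-0.201, 0.979, -0.004], [0.979, 0.202, 0.014], [0.014, -0.002, -1.0]]
ft_force: [-19.7, 14.3, 38.6]
grip_width: 10.0
grasp_force: 64.7
```

The door is against its stop. I'll release, go up and move to the pull post.

```bash

python3 -m handwheel '[{"fingers":0.0,"x":0.008,"y":0,"z":0,"rx":0,"ry":0,"rz":-2},{"fingers":0.04,"x":0,"y":0,"z":0,"rx":0,"ry":0,"rz":0},{"fingers":0.04,"x":0,"y":0,"z":0,"rx":0,"ry":0,"rz":0},{"fingers":0.04,"x":0,"y":0,"z":0,"rx":0,"ry":0,"rz":0},{"fingers":0.04,"x":0,"y":0,"z":0,"rx":0,"ry":0,"rz":0}]'
python3 -m handwheel '[{"fingers":0.04,"x":0,"y":0,"z":-0.03,"rx":0,"ry":0,"rz":0},{"fingers":0.04,"x":0,"y":0,"z":-0.04,"rx":0,"ry":0,"rz":0},{"fingers":0.04,"x":0,"y":0,"z":-0.04,"rx":0,"ry":0,"rz":0},{"fingers":0.04,"x":0,"y":0,"z":-0.02,"rx":0,"ry":0,"rz":0},{"fingers":0.04,"x":0,"y":0,"z":0,"rx":0,"ry":0,"rz":0}]'
python3 - <<'E'
from h import *
p=T((35,45,0)); plan([(p[0],p[1],190,96)])
E
```

```text
time: 6.27
tcp_pos: [511.5, -271.8, 58.8]
tool_rot: [[-0.235, 0.972, 0.002], [0.972, 0.235, 0.006], [0.005, 0.003, -1.0]]
ft_force: [-0.0, 0.0, 0.1]
grip_width: 40.0
grasp_force: 0.0
time: 6.68
tcp_pos: [513.3, -274.6, 193.8]
tool_rot: [[-0.234, 0.972, 0.008], [0.972, 0.234, 0.002], [0.0, 0.009, -1.0]]
ft_force: [0.4, 0.0, -0.7]
grip_width: 39.8
grasp_force: 0.0
at [ 513.3 -274.6  193.8] phi 13.5 t 6.6833
{"x":0.009,"y":0.012,"z":0.000,"rx":0.0,"ry":0.0,"rz":-6.9}
{"x":0.008,"y":0.013,"z":0.000,"rx":0.0,"ry":0.0,"rz":-6.9}
{"x":0.006,"y":0.014,"z":0.000,"rx":0.0,"ry":0.0,"rz":-6.9}
{"x":0.004,"y":0.015,"z":0.000,"rx":0.0,"ry":0.0,"rz":-6.9}
{"x":0.002,"y":0.015,"z":0.000,"rx":0.0,"ry":0.0,"rz":-6.9}
{"x":0.001,"y":0.015,"z":0.000,"rx":0.0,"ry":0.0,"rz":-6.9}
{"x":-0.001,"y":0.015,"z":0.000,"rx":0.0,"ry":0.0,"rz":-6.9}
{"x":-0.003,"y":0.015,"z":0.000,"rx":0.0,"ry":0.0,"rz":-6.9}
{"x":-0.005,"y":0.015,"z":0.000,"rx":0.0,"ry":0.0,"rz":-6.9}
{"x":-0.007,"y":0.014,"z":0.000,"rx":0.0,"ry":0.0,"rz":-6.9}
{"x":-0.008,"y":0.013,"z":0.000,"rx":0.0,"ry":0.0,"rz":-6.9}
{"x":-0.010,"y":0.012,"z":0.000,"rx":0.0,"ry":0.0,"rz":-6.9}
--
```

```bash

python3 -m handwheel '[{"fingers":0.04,"x":0.009,"y":0.012,"z":0,"rx":0,"ry":0,"rz":-6.9},{"fingers":0.04,"x":0.008,"y":0.013,"z":0,"rx":0,"ry":0,"rz":-6.9},{"fingers":0.04,"x":0.006,"y":0.014,"z":0,"rx":0,"ry":0,"rz":-6.9},{"fingers":0.04,"x":0.004,"y":0.015,"z":0,"rx":0,"ry":0,"rz":-6.9},{"fingers":0.04,"x":0.002,"y":0.015,"z":0,"rx":0,"ry":0,"rz":-6.9}]' |sed -n 2,2p
python3 -m handwheel '[{"fingers":0.04,"x":0.001,"y":0.015,"z":0,"rx":0,"ry":0,"rz":-6.9},{"fingers":0.04,"x":-0.001,"y":0.015,"z":0,"rx":0,"ry":0,"rz":-6.9},{"fingers":0.04,"x":-0.003,"y":0.015,"z":0,"rx":0,"ry":0,"rz":-6.9},{"fingers":0.04,"x":-0.005,"y":0.015,"z":0,"rx":0,"ry":0,"rz":-6.9},{"fingers":0.04,"x":-0.007,"y":0.014,"z":0,"rx":0,"ry":0,"rz":-6.9}]' |sed -n 2,2p
python3 -m handwheel '[{"fingers":0.04,"x":-0.008,"y":0.013,"z":0,"rx":0,"ry":0,"rz":-6.9},{"fingers":0.04,"x":-0.010,"y":0.012,"z":0,"rx":0,"ry":0,"rz":-6.9},{"fingers":0.04,"x":0,"y":0,"z":0,"rx":0,"ry":0,"rz":0},{"fingers":0.04,"x":0,"y":0,"z":0,"rx":0,"ry":0,"rz":0}]' |sed -n 2,2p
python3 - <<'E'
from h import *
p=T((35,45,0)); plan([(p[0],p[1],190,96),(p[0],p[1],62,96)])
E
```

```text
tcp_pos: [560.0, -213.2, 188.6]
tcp_pos: [608.7, -154.0, 188.8]
tcp_pos: [628.2, -130.3, 188.8]
at [ 628.2 -130.3  188.8] phi 96.3 t 7.85
{"x":-0.003,"y":-0.003,"z":-0.001,"rx":0.3,"ry":0.0,"rz":0.3}
--
{"x":0.000,"y":0.000,"z":0.032,"rx":0.0,"ry":0.0,"rz":0.0}
{"x":0.000,"y":0.000,"z":0.032,"rx":0.0,"ry":0.0,"rz":0.0}
{"x":0.000,"y":0.000,"z":0.032,"rx":0.0,"ry":0.0,"rz":0.0}
{"x":0.000,"y":0.000,"z":0.032,"rx":0.0,"ry":0.0,"rz":0.0}
--
```

```bash

python3 -m handwheel '[{"fingers":0.04,"x":-0.003,"y":-0.003,"z":0,"rx":0.3,"ry":0,"rz":0.3},{"fingers":0.04,"x":0,"y":0,"z":0.03,"rx":0,"ry":0,"rz":0},{"fingers":0.04,"x":0,"y":0,"z":0.03,"rx":0,"ry":0,"rz":0},{"fingers":0.04,"x":0,"y":0,"z":0.02,"rx":0,"ry":0,"rz":0},{"fingers":0.04,"x":0,"y":0,"z":0,"rx":0,"ry":0,"rz":0}]' |sed -n '2p;4p'
python3 -m handwheel '[{"fingers":0.04,"x":0,"y":0,"z":0.02,"rx":0,"ry":0,"rz":0},{"fingers":0.04,"x":0,"y":0,"z":0.02,"rx":0,"ry":0,"rz":0},{"fingers":0.04,"x":0,"y":0,"z":0.004,"rx":0,"ry":0,"rz":0},{"fingers":0.04,"x":0,"y":0,"z":0,"rx":0,"ry":0,"rz":0}]' |sed -n '2p;4p'
python3 -m handwheel '[{"fingers":0.0,"x":0,"y":0,"z":0,"rx":0,"ry":0,"rz":0},{"fingers":0.0,"x":0,"y":0,"z":0,"rx":0,"ry":0,"rz":0},{"fingers":0.0,"x":0,"y":0,"z":0,"rx":0,"ry":0,"rz":0},{"fingers":0.0,"x":0,"y":0,"z":0,"rx":0,"ry":0,"rz":0}]' 50
```

```text
tcp_pos: [628.1, -134.3, 105.3]
ft_force: [-0.9, 0.8, -0.8]
tcp_pos: [631.0, -134.3, 65.6]
ft_force: [0.2, -0.1, 0.8]
time: 8.93
tcp_pos: [632.5, -132.9, 67.6]
tool_rot: [[-0.994, -0.105, 0.004], [-0.105, 0.994, 0.001], [-0.004, 0.001, -1.0]]
ft_force: [-2.2, 3.3, 5.0]
grip_width: 11.5
grasp_force: 48.7
```

```bash

python3 -m handwheel '[{"fingers":0.0,"x":0.02,"y":0,"z":0,"rx":0,"ry":0,"rz":0},{"fingers":0.0,"x":0.03,"y":0,"z":0,"rx":0,"ry":0,"rz":0},{"fingers":0.0,"x":0.03,"y":0,"z":0,"rx":0,"ry":0,"rz":0},{"fingers":0.0,"x":0.03,"y":0,"z":0,"rx":0,"ry":0,"rz":0},{"fingers":0.0,"x":0.02,"y":0,"z":0,"rx":0,"ry":0,"rz":0}]'
python3 -m handwheel '[{"fingers":0.0,"x":0.012,"y":0,"z":0,"rx":0,"ry":0,"rz":0},{"fingers":0.0,"x":0.003,"y":0,"z":0,"rx":0,"ry":0,"rz":0},{"fingers":0.0,"x":0,"y":0,"z":0,"rx":0,"ry":0,"rz":0},{"fingers":0.0,"x":0,"y":0,"z":0,"rx":0,"ry":0,"rz":0}]'
python3 - <<'E'
from h import *
print(T((-105,45,62)))
E
```

```text
time: 9.35
tcp_pos: [501.8, -147.5, 67.5]
tool_rot: [[-0.995, -0.104, 0.005], [-0.104, 0.995, 0.001], [-0.005, 0.0, -1.0]]
ft_force: [2.3, 0.9, 3.1]
grip_width: 12.3
grasp_force: 36.3
time: 9.68
tcp_pos: [493.5, -148.6, 67.7]
tool_rot: [[-0.994, -0.106, 0.013], [-0.106, 0.994, -0.001], [-0.013, -0.002, -1.0]]
ft_force: [15.5, 2.2, -8.1]
grip_width: 11.3
grasp_force: 52.5
[ 492.71349651 -147.50343765   62.        ]
```

```bash

python3 -m handwheel '[{"fingers":0.04,"x":0,"y":0,"z":0,"rx":0,"ry":0,"rz":0},{"fingers":0.04,"x":0,"y":0,"z":0,"rx":0,"ry":0,"rz":0},{"fingers":0.04,"x":0,"y":0,"z":0,"rx":0,"ry":0,"rz":0},{"fingers":0.04,"x":0,"y":0,"z":-0.03,"rx":0,"ry":0,"rz":0},{"fingers":0.04,"x":0,"y":0,"z":-0.04,"rx":0,"ry":0,"rz":0}]' |sed -n '2p;4p'
python3 -m handwheel '[{"fingers":0.06,"x":0,"y":0,"z":-0.04,"rx":0,"ry":0,"rz":0},{"fingers":0.06,"x":0,"y":0.038,"z":-0.01,"rx":0,"ry":0,"rz":0},{"fingers":0.06,"x":0,"y":0.04,"z":0,"rx":0,"ry":0,"rz":0},{"fingers":0.06,"x":0,"y":0.04,"z":0,"rx":0,"ry":0,"rz":0},{"fingers":0.06,"x":0,"y":0,"z":0,"rx":0,"ry":0,"rz":0}]' |sed -n '2p;4p'
python3 - <<'E'
from h import *
im=snap('top','i.png',(250,130,500,270),3.2); print(np.array(get_obs()['tcp_pos']).round(1)); np.save('t2.npy',im)
E
```

```text
tcp_pos: [484.6, -148.6, 134.1]
ft_force: [1.8, 0.0, -0.1]
tcp_pos: [474.0, -23.7, 185.9]
ft_force: [0.8, 0.2, -1.0]
[474.3 -27.5 185.9]
```

View pics/i.png

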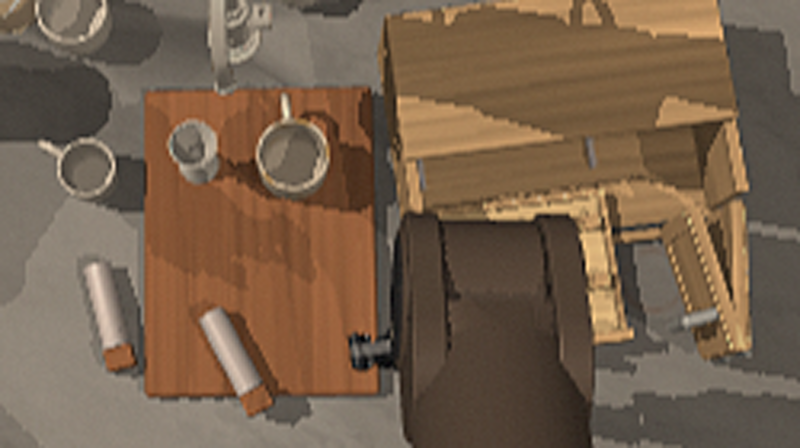

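The tray is out and the door folded at the right. The tubes are unmoved, at about px (283,232) and (324,241). Next is the tube on the board.

```bash
python3 - <<'E'
from h import *
im=np.load('t2.npy'); f=lambda x,y:(250+x/3.2,130+y/3.2)
for nm,z,e,c in(('t0',14,f(94,262),f(121,368)),('t1',32,f(211,308),f(260,411))):
    A,B=onz('top',e,z),onz('top',c,z); d=(A-B)[:2]; L=np.linalg.norm(d); u=d/L; print(nm,L,np.degrees(np.arctan2(d[1],d[0])),'origin',B[:2]+u*64.5*L/107, A[:2],B[:2])
print(proj('top',(474.3,-27.5,186)))
plan([(491,145.5,186,118.4)])
E
```

```text
t0 109.41339678732291 14.485473698047553 origin [542.53450671 271.27035275] [584.61159756 282.14084771] [478.67633355 254.77277806]
t1 110.74498211885332 24.85487649031915 origin [494.69002131 146.10510353] [534.60318681 164.59398535] [434.11592307 118.04550641]
[382.73791845 240.57380524]
at [474.3 -27.5 185.9] phi 96.4 t 10.5667
{"x":-0.007,"y":0.034,"z":0.000,"rx":0.0,"ry":0.0,"rz":-4.4}
{"x":-0.010,"y":0.033,"z":0.000,"rx":0.0,"ry":0.0,"rz":-4.4}
{"x":-0.012,"y":0.033,"z":0.000,"rx":0.0,"ry":0.0,"rz":-4.4}
{"x":-0.015,"y":0.031,"z":0.000,"rx":0.0,"ry":0.0,"rz":-4.4}
{"x":-0.017,"y":0.030,"z":-0.000,"rx":0.0,"ry":0.0,"rz":-4.4}
--
```

```bash
cat >> h.py <<'E'
def tube(im,box,z,smax=70,vmin=130):
    x0,y0,x1,y1=box; h=cv2.cvtColor(im,cv2.COLOR_BGR2HSV)[y0:y1,x0:x1]
    m=((h[...,1]<smax)&(h[...,2]>vmin)).astype(np.uint8); n,l,st,c=cv2.connectedComponentsWithStats(m)
    i=1+np.argmax(st[1:,4]); uv=np.argwhere(l==i)[:,::-1]+[x0,y0]
    P=np.array([onz('top',q,z)[:2] for q in uv]); r=cv2.minAreaRect(P.astype(np.float32)); w,v=np.linalg.eigh(np.cov(P.T)); d=v[:,1]*np.sign(v[0,1])
    s=(P-P.mean(0))@d; print('px',uv.mean(0).round(1),'n',len(P),'ctr',P.mean(0).round(1),'mid',(P.mean(0)+d*(s.max()+s.min())/2).round(1),'ang',np.degrees(np.arctan2(d[1],d[0])).round(1),'len',np.ptp(s).round(1),'rect',np.round(r[1],1),'rc',np.round(r[0],1))
E
python3 - <<'E'
from h import *
im=np.load('t2.npy')
for v in (110,130,150): tube(im,(305,218,345,262),34,vmin=v)
for v in (150,165,175): tube(im,(270,205,296,250),20,vmin=v)
E
```

```text
px [321.2 239.5] n 216 ctr [492.9 148.5] mid [493.7 149. ] ang 27.1 len 85.1 rect [85.1 24.4] rc [493.6 149.1]
px [320.9 239.4] n 201 ctr [493.2 149.5] mid [493.5 149.6] ang 26.3 len 84.9 rect [84.9 22.8] rc [493.4 149.7]
px [320.5 239.4] n 168 ctr [493.1 150.8] mid [493.  150.7] ang 25.9 len 84.9 rect [84.9 19.4] rc [492.7 151.3]
px [281.5 224.7] n 160 ctr [542.7 274.3] mid [541.9 274.1] ang 13.9 len 86.1 rect [86.1 19.2] rc [542.  273.9]
px [281.3 225.1] n 133 ctr [541.3 274.9] mid [541.7 275. ] ang 13.5 len 84.5 rect [84.5 16. ] rc [541.7 275.1]
px [281.2 225.1] n 114 ctr [541.4 275.1] mid [542.7 275.5] ang 14.2 len 82.2 rect [82.2 13.8] rc [542.7 275.3]
```

```bash

python3 -m handwheel '[{"fingers":0.05,"x":-0.007,"y":0.034,"z":0,"rx":0,"ry":0,"rz":-4.4},{"fingers":0.05,"x":-0.010,"y":0.033,"z":0,"rx":0,"ry":0,"rz":-4.4},{"fingers":0.05,"x":-0.012,"y":0.033,"z":0,"rx":0,"ry":0,"rz":-4.4},{"fingers":0.05,"x":-0.015,"y":0.031,"z":0,"rx":0,"ry":0,"rz":-4.4},{"fingers":0.05,"x":-0.017,"y":0.03,"z":0,"rx":0,"ry":0,"rz":-4.4}]' |sed -n '2p;4p'
```

```text
tcp_pos: [493.1, 140.7, 185.8]
ft_force: [0.7, -1.0, -0.7]
```

```bash

python3 -m handwheel '[{"fingers":0.05,"x":0,"y":0,"z":0.04,"rx":0,"ry":0,"rz":0},{"fingers":0.05,"x":0,"y":0,"z":0.04,"rx":0,"ry":0,"rz":0},{"fingers":0.05,"x":0,"y":0,"z":0,"rx":0,"ry":0,"rz":0},{"fingers":0.05,"x":0,"y":0,"z":0,"rx":0,"ry":0,"rz":0}]' |sed -n '2p;4p'
python3 - <<'E'
from h import *
plan([(493.5,148,60,117)])
im=grab_frame('side'); cv2.imwrite('pics/j.png',cv2.resize(im[170:250,250:350],None,fx=6,fy=6,interpolation=cv2.INTER_CUBIC))
E
```

```text
tcp_pos: [491.7, 138.7, 104.7]
ft_force: [0.4, -0.1, 0.6]
at [491.7 138.7 104.7] phi 117.9 t 11.3167
{"x":-0.003,"y":0.004,"z":0.022,"rx":-0.0,"ry":-0.1,"rz":0.5}
{"x":-0.003,"y":0.004,"z":0.022,"rx":-0.0,"ry":-0.1,"rz":0.5}
--
```

View pics/j.png

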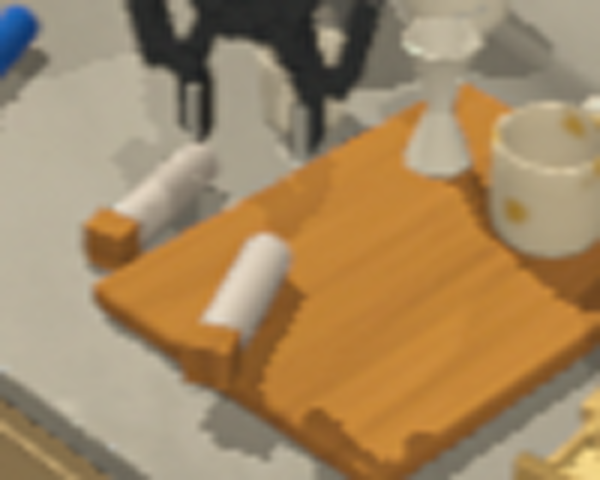

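```bash
python3 - <<'E'
from h import *
for z in (97,105,115,125,135,145,155): print(z,proj('side',(491.7,138.7,z)).round(1))
E
```

```text
97 [292.4 204.6]
105 [292.4 202.6]
115 [292.4 200. ]
125 [292.3 197.5]
135 [292.3 194.9]
145 [292.2 192.3]
155 [292.2 189.6]
```

Side view: the tips sit at about (292,194), so the true tip is about 33 mm above the TCP reading at this opening. I'll descend by feel.

```bash

python3 -m handwheel '[{"fingers":0.05,"x":-0.005,"y":0.008,"z":0.035,"rx":0,"ry":0,"rz":1},{"fingers":0.05,"x":0,"y":0,"z":0.035,"rx":0,"ry":0,"rz":0},{"fingers":0.05,"x":0,"y":0,"z":0.015,"rx":0,"ry":0,"rz":0},{"fingers":0.05,"x":0,"y":0,"z":0,"rx":0,"ry":0,"rz":0},{"fingers":0.05,"x":0,"y":0,"z":0,"rx":0,"ry":0,"rz":0}]' |sed -n '2p;4p'
python3 -m handwheel '[{"fingers":0.05,"x":0,"y":0,"z":0.01,"rx":0,"ry":0,"rz":0},{"fingers":0.05,"x":0,"y":0,"z":0,"rx":0,"ry":0,"rz":0}]' |sed -n '2p;4p'
python3 - <<'E'
from h import *
plan([(493.5,148,0,117)])
E
```

```text
tcp_pos: [495.2, 149.8, 22.3]
ft_force: [-0.1, 0.4, 0.6]
tcp_pos: [494.9, 150.2, 11.4]
ft_force: [-0.2, 0.1, -0.2]
at [494.9 150.2  11.4] phi 117.0 t 11.95
{"x":0.002,"y":-0.001,"z":0.011,"rx":-0.0,"ry":0.2,"rz":-0.0}
--
```

```bash

python3 -m handwheel '[{"fingers":0.05,"x":0.002,"y":-0.001,"z":0.011,"rx":0,"ry":0,"rz":0},{"fingers":0.05,"x":0,"y":0,"z":0.004,"rx":0,"ry":0,"rz":0},{"fingers":0.05,"x":0,"y":0,"z":0,"rx":0,"ry":0,"rz":0}]' |sed -n '2p;4p'
python3 -m handwheel '[{"fingers":0.02,"x":0,"y":0,"z":0,"rx":0,"ry":0,"rz":0},{"fingers":0.02,"x":0,"y":0,"z":0,"rx":0,"ry":0,"rz":0},{"fingers":0.02,"x":0,"y":0,"z":0,"rx":0,"ry":0,"rz":0},{"fingers":0.02,"x":0,"y":0,"z":0,"rx":0,"ry":0,"rz":0}]' 40
python3 - <<'E'
from h import *
im=grab_frame('side')
cv2.imwrite('pics/k.png',cv2.resize(im[170:250,250:350],None,fx=6,fy=6,interpolation=cv2.INTER_CUBIC))
E
```

```text
tcp_pos: [492.3, 148.1, -4.4]
ft_force: [-0.9, 0.3, -0.2]
time: 12.53
tcp_pos: [493.0, 148.5, -3.7]
tool_rot: [[-0.891, -0.454, 0.003], [-0.454, 0.891, 0.001], [-0.003, -0.001, -1.0]]
ft_force: [-0.9, -0.8, 6.1]
grip_width: 26.5
grasp_force: 39.1
```

View pics/k.png

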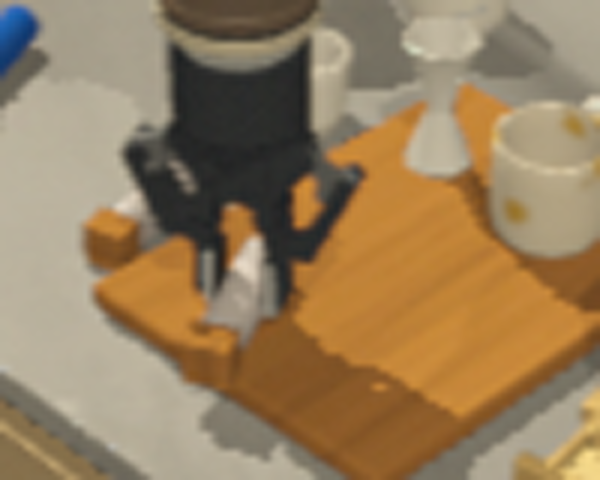

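The tube is gripped across its middle. I'll lift it and look at the tray to locate the grooves.

```bash

python3 -m handwheel '[{"fingers":0.02,"x":0,"y":0,"z":-0.02,"rx":0,"ry":0,"rz":0},{"fingers":0.02,"x":0,"y":0,"z":-0.04,"rx":0,"ry":0,"rz":0},{"fingers":0.02,"x":0,"y":0,"z":-0.04,"rx":0,"ry":0,"rz":0},{"fingers":0.02,"x":0,"y":0,"z":-0.02,"rx":0,"ry":0,"rz":0},{"fingers":0.02,"x":0,"y":0,"z":0,"rx":0,"ry":0,"rz":0}]' 60
python3 - <<'E'
from h import *
im=grab_frame('top'); np.save('t3.npy',im)
print(T((-105,45,112)),proj('top',T((-105,45,112))))
for q in ((-21,0,50),(-21,62,50),(-21,-62,50)): print(proj('top',T(q)))
cv2.imwrite('pics/l.png',cv2.resize(im[165:245,370:480],None,fx=7,fy=7,interpolation=cv2.INTER_CUBIC))
E
```

```text
time: 13.0
tcp_pos: [495.3, 149.4, 120.5]
tool_rot: [[-0.891, -0.454, 0.009], [-0.454, 0.891, 0.004], [-0.01, -0.001, -1.0]]
ft_force: [0.8, 0.3, -0.7]
grip_width: 25.5
grasp_force: 59.2
[ 492.71349651 -147.50343765  112.        ] [421.68324085 235.78254078]
[428.54657728 208.86704332]
[408.46562595 211.27722656]
[448.65670287 206.45335849]
```

View pics/l.png

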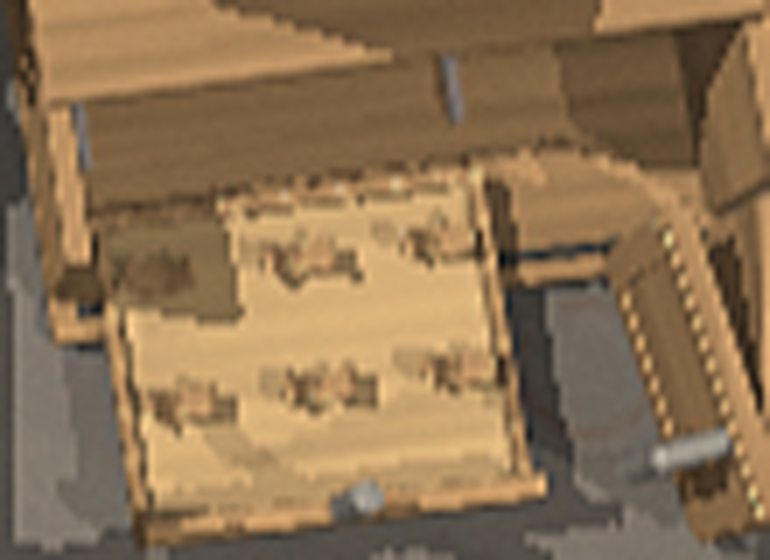

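```bash
python3 - <<'E'
from h import *
c=np.load('cup.npy')
def inv(P): 
    d=P[:2]-c[:2]; k,s=np.cos(c[2]),np.sin(c[2]); return np.array([k*d[0]+s*d[1],-s*d[0]+k*d[1]])
f=lambda x,y:(370+x/7,165+y/7)
for nm,q,z in(('F0',(198,400),40),('F1',(333,385),40),('F2',(463,368),40),('B0',(157,270),40),('B1',(313,255),40),('B2',(440,240),40),('wl',(145,440),32),('wr',(505,420),32),('wl top',(108,300),32),('wr top',(478,200),32),('fr L',(148,512),55),('fr R',(530,485),55),('backL',(225,205),32),('backR',(470,178),32)):
    print(nm,inv(onz('top',f(*q),z)).round(1))
E
```

```text
F0 [-49.5  96.3]
F1 [-50.   36.5]
F2 [-49.4 -21.1]
B0 [ 10.3 106. ]
B1 [ 8.6 36.6]
B2 [  8.5 -19.9]
wl [-63.5 120.9]
wr [-73.6 -37.6]
wl top [  0.7 128.5]
wr top [ 25.6 -41.3]
fr L [-97.  126.8]
fr R [-105.   -38.3]
backL [37.1 70.7]
backR [ 36.  -39.3]
```

```bash
python3 - <<'E'
from h import *
im=cv2.cvtColor(np.load('t3.npy'),cv2.COLOR_BGR2GRAY).astype(np.float32)
def prof(x,z,ys):
    uv=np.array([proj('top',T((x,y,z))) for y in ys],np.float32); return cv2.remap(im,uv[None,:,0],uv[None,:,1],cv2.INTER_LINEAR)[0].astype(int)
ys=np.arange(136,-61,-3)
print('y',*ys)
for x,z in((-22,32),(-65,32),(-50,44),(-45,44),(-55,44),(8,44),(3,44)): print(x,z,*prof(x,z,ys))
E
```

```text
y 136 133 130 127 124 121 118 115 112 109 106 103 100 97 94 91 88 85 82 79 76 73 70 67 64 61 58 55 52 49 46 43 40 37 34 31 28 25 22 19 16 13 10 7 4 1 -2 -5 -8 -11 -14 -17 -20 -23 -26 -29 -32 -35 -38 -41 -44 -47 -50 -53 -56 -59
-22 32 89 98 154 137 109 171 178 175 176 176 175 176 177 177 177 180 180 180 181 181 181 181 181 181 180 181 182 183 183 182 181 181 182 183 184 183 183 184 184 184 185 184 184 185 184 184 184 184 185 185 183 186 184 183 183 185 189 154 133 152 96 49 56 58 58 55
-65 32 102 88 139 142 110 170 186 183 184 182 180 184 185 175 159 159 160 159 157 164 178 184 184 183 182 181 181 177 179 181 179 180 171 165 166 167 168 170 171 169 168 167 167 169 169 170 170 171 171 172 171 172 172 176 176 158 159 158 114 127 78 52 55 58 59 57
-50 44 100 139 161 109 111 153 126 93 99 119 148 160 157 160 154 116 114 115 123 182 177 178 167 151 153 125 162 108 95 125 134 150 157 157 161 137 114 110 106 144 188 185 184 176 165 155 146 157 94 105 134 132 161 158 161 165 156 42 90 96 60 58 60 60 54 95
-45 44 94 109 142 100 92 144 120 101 105 124 129 156 146 147 151 118 168 174 173 173 171
[... 229 characters left out ...]
 139 131 111 111 113 135 194 188 187 185 182 183 171 154 97 96 116 136 156 165 152 128 109 118 119 110 172 192 186 178 175 178 179 180 148 121 112 112 139 140 124 131 139 104 55 96 122 48 57 61 60 57 107
8 44 75 77 102 63 92 89 96 98 96 94 91 83 80 78 88 107 114 114 113 113 110 130 168 164 158 128 172 93 98 138 141 163 158 157 162 147 118 110 114 165 188 186 181 176 177 156 142 145 95 105 128 130 159 158 161 162 154 41 164 92 71 69 66 118 127 126
3 44 69 69 97 102 116 102 97 87 89 97 89 81 86 90 92 106 113 114 113 113 108 148 187 182 177 172 169 122 98 120 146 145 130 121 140 120 104 111 108 171 185 182 181 181 184 176 172 142 101 98 130 134 135 141 130 116 87 69 134 112 58 64 67 123 122 122
```

```bash
python3 - <<'E'
from h import *
p=T((-20.5,-19,0)); plan([(p[0],p[1],120,96)])
E
```

```text
at [494.  149.  118.1] phi 117.0 t 13.05
{"x":0.008,"y":-0.035,"z":-0.000,"rx":0.0,"ry":0.0,"rz":2.1}
{"x":0.007,"y":-0.036,"z":-0.000,"rx":0.0,"ry":0.0,"rz":2.1}
{"x":0.005,"y":-0.036,"z":-0.000,"rx":0.0,"ry":0.0,"rz":2.1}
{"x":0.004,"y":-0.036,"z":-0.000,"rx":0.0,"ry":0.0,"rz":2.1}
{"x":0.003,"y":-0.036,"z":-0.000,"rx":0.0,"ry":0.0,"rz":2.1}
{"x":0.001,"y":-0.036,"z":-0.000,"rx":0.0,"ry":0.0,"rz":2.1}
{"x":0.000,"y":-0.036,"z":-0.000,"rx":0.0,"ry":0.0,"rz":2.1}
{"x":-0.001,"y":-0.036,"z":-0.000,"rx":0.0,"ry":0.0,"rz":2.1}
{"x":-0.003,"y":-0.036,"z":-0.000,"rx":0.0,"ry":0.0,"rz":2.1}
{"x":-0.004,"y":-0.036,"z":-0.000,"rx":0.0,"ry":0.0,"rz":2.1}
--
```

```bash

python3 -m handwheel '[{"fingers":0.02,"x":0.008,"y":-0.035,"z":-0.001,"rx":0,"ry":0,"rz":2.1},{"fingers":0.02,"x":0.007,"y":-0.036,"z":-0.001,"rx":0,"ry":0,"rz":2.1},{"fingers":0.02,"x":0.005,"y":-0.036,"z":0,"rx":0,"ry":0,"rz":2.1},{"fingers":0.02,"x":0.004,"y":-0.036,"z":0,"rx":0,"ry":0,"rz":2.1},{"fingers":0.02,"x":0.003,"y":-0.036,"z":0,"rx":0,"ry":0,"rz":2.1}]' |sed -n '2p;4,6p'
python3 -m handwheel '[{"fingers":0.02,"x":0.001,"y":-0.036,"z":0,"rx":0,"ry":0,"rz":2.1},{"fingers":0.02,"x":0,"y":-0.036,"z":0,"rx":0,"ry":0,"rz":2.1},{"fingers":0.02,"x":-0.001,"y":-0.036,"z":0,"rx":0,"ry":0,"rz":2.1},{"fingers":0.02,"x":-0.003,"y":-0.036,"z":0,"rx":0,"ry":0,"rz":2.1},{"fingers":0.02,"x":-0.004,"y":-0.036,"z":0,"rx":0,"ry":0,"rz":2.1}]' |sed -n '2p;4,6p'
python3 -m handwheel '[{"fingers":0.02,"x":0,"y":0,"z":0,"rx":0,"ry":0,"rz":0},{"fingers":0.02,"x":0,"y":0,"z":0,"rx":0,"ry":0,"rz":0},{"fingers":0.02,"x":0,"y":0,"z":0,"rx":0,"ry":0,"rz":0}]' |sed -n '2p;4,6p'
python3 - <<'E'
from h import *
p=T((-20.5,-19,0)); plan([(p[0],p[1],30,96)])
im=grab_frame('top'); cv2.imwrite('pics/m.png',cv2.resize(im[165:245,370:480],None,fx=7,fy=7,interpolation=cv2.INTER_CUBIC))
E
```

```text
tcp_pos: [536.1, -29.0, 116.2]
ft_force: [0.9, 0.8, -0.6]
grip_width: 25.6
grasp_force: 59.3
tcp_pos: [581.4, -203.4, 115.9]
ft_force: [0.2, -0.3, -0.8]
grip_width: 25.8
grasp_force: 59.4
tcp_pos: [581.2, -201.2, 116.1]
ft_force: [0.5, 0.4, -1.9]
grip_width: 25.9
grasp_force: 59.4
at [ 581.2 -201.2  116.1] phi 96.0 t 14.1333
{"x":-0.001,"y":-0.000,"z":0.029,"rx":0.0,"ry":-0.0,"rz":0.0}
{"x":-0.001,"y":-0.000,"z":0.029,"rx":0.0,"ry":-0.0,"rz":0.0}
{"x":-0.001,"y":-0.000,"z":0.029,"rx":0.0,"ry":-0.0,"rz":0.0}
--
```

```bash

python3 -m handwheel '[{"fingers":0.02,"x":-0.001,"y":0,"z":0.03,"rx":0,"ry":0,"rz":0},{"fingers":0.02,"x":-0.001,"y":0,"z":0.03,"rx":0,"ry":0,"rz":0},{"fingers":0.02,"x":0,"y":0,"z":0.028,"rx":0,"ry":0,"rz":0},{"fingers":0.02,"x":0,"y":0,"z":0,"rx":0,"ry":0,"rz":0},{"fingers":0.02,"x":0,"y":0,"z":0,"rx":0,"ry":0,"rz":0}]' |sed -n '2,6p'
python3 -m handwheel '[{"fingers":0.02,"x":0,"y":0,"z":0.006,"rx":0,"ry":0,"rz":0},{"fingers":0.02,"x":0,"y":0,"z":0.003,"rx":0,"ry":0,"rz":0},{"fingers":0.02,"x":0,"y":0,"z":0,"rx":0,"ry":0,"rz":0},{"fingers":0.02,"x":0,"y":0,"z":0,"rx":0,"ry":0,"rz":0}]' |sed -n '2p;4,6p'
```

```text
tcp_pos: [583.1, -199.8, 28.6]
tool_rot: [[-0.994, -0.107, -0.002], [-0.107, 0.994, 0.002], [0.002, 0.002, -1.0]]
ft_force: [0.1, -0.1, -0.2]
grip_width: 25.5
grasp_force: 59.4
tcp_pos: [584.9, -201.8, 21.6]
ft_force: [1.1, 0.4, -1.2]
grip_width: 25.8
grasp_force: 59.4
```

```bash

python3 -m handwheel '[{"fingers":0.02,"x":0,"y":0,"z":0.003,"rx":0,"ry":0,"rz":0},{"fingers":0.02,"x":0,"y":0,"z":0,"rx":0,"ry":0,"rz":0},{"fingers":0.02,"x":0,"y":0,"z":0,"rx":0,"ry":0,"rz":0}]' |sed -n '2p;4,5p'
python3 -m handwheel '[{"fingers":0.02,"x":0,"y":0,"z":0.003,"rx":0,"ry":0,"rz":0},{"fingers":0.02,"x":0,"y":0,"z":0,"rx":0,"ry":0,"rz":0},{"fingers":0.02,"x":0,"y":0,"z":0,"rx":0,"ry":0,"rz":0}]' |sed -n '2p;4,5p'
python3 - <<'E'
from h import *
p=T((-20.5,-19,0)); plan([(p[0],p[1],14,96)])
E
```

```text
tcp_pos: [584.3, -201.8, 17.7]
ft_force: [0.3, -0.2, -2.0]
grip_width: 26.0
tcp_pos: [585.0, -201.5, 15.1]
ft_force: [-0.8, 2.4, 4.9]
grip_width: 25.5
at [ 585.  -201.5   15.1] phi 96.0 t 15.4333
{"x":0.002,"y":-0.001,"z":0.001,"rx":0.0,"ry":0.2,"rz":0.0}
--
```

```bash

python3 -m handwheel '[{"fingers":0.02,"x":0.001,"y":0,"z":0.001,"rx":0,"ry":0,"rz":0},{"fingers":0.02,"x":0,"y":0,"z":0,"rx":0,"ry":0,"rz":0},{"fingers":0.02,"x":0,"y":0,"z":0,"rx":0,"ry":0,"rz":0},{"fingers":0.02,"x":0,"y":0,"z":0,"rx":0,"ry":0,"rz":0}]' 20 |sed -n '2p;4,6p'
python3 -m handwheel '[{"fingers":0.02,"x":0,"y":0,"z":0,"rx":0,"ry":0,"rz":0},{"fingers":0.02,"x":0,"y":0,"z":0,"rx":0,"ry":0,"rz":0},{"fingers":0.02,"x":0,"y":0,"z":0,"rx":0,"ry":0,"rz":0},{"fingers":0.02,"x":0,"y":0,"z":0,"rx":0,"ry":0,"rz":0}]' 20 |sed -n '2p;4,6p'
```

```text
tcp_pos: [585.1, -201.5, 15.0]
ft_force: [0.3, 3.2, 11.4]
grip_width: 25.6
grasp_force: 60.8
tcp_pos: [585.1, -201.5, 15.0]
ft_force: [-0.1, 2.3, 11.0]
grip_width: 25.6
grasp_force: 60.8
```

```bash

python3 -m handwheel '[{"fingers":0.028,"x":0,"y":0,"z":0,"rx":0,"ry":0,"rz":0},{"fingers":0.034,"x":0,"y":0,"z":0,"rx":0,"ry":0,"rz":0},{"fingers":0.04,"x":0,"y":0,"z":0,"rx":0,"ry":0,"rz":0},{"fingers":0.04,"x":0,"y":0,"z":0,"rx":0,"ry":0,"rz":0},{"fingers":0.04,"x":0,"y":0,"z":0,"rx":0,"ry":0,"rz":0}]' 20 |sed -n '2p;4,6p'
python3 -m handwheel '[{"fingers":0.04,"x":0,"y":0,"z":-0.015,"rx":0,"ry":0,"rz":0},{"fingers":0.04,"x":0,"y":0,"z":-0.03,"rx":0,"ry":0,"rz":0},{"fingers":0.04,"x":0,"y":0,"z":-0.04,"rx":0,"ry":0,"rz":0},{"fingers":0.04,"x":0,"y":0,"z":-0.025,"rx":0,"ry":0,"rz":0},{"fingers":0.04,"x":0,"y":0,"z":0,"rx":0,"ry":0,"rz":0}]' |sed -n '2p;4,6p'
python3 - <<'E'
from h import *
plan([(542,273,125,104)])
tube(grab_frame('top'),(262,200,300,255),20,vmin=160)
E
```

```text
tcp_pos: [583.0, -202.1, 13.3]
ft_force: [-0.1, 0.2, 0.1]
grip_width: 40.2
grasp_force: 0.0
tcp_pos: [586.2, -203.5, 129.3]
ft_force: [0.7, -0.7, -0.5]
grip_width: 40.1
grasp_force: 0.0
at [ 586.2 -203.5  129.3] phi 96.0 t 16.9333
{"x":-0.000,"y":0.040,"z":0.000,"rx":-0.0,"ry":0.0,"rz":-0.7}
{"x":-0.001,"y":0.040,"z":0.000,"rx":-0.0,"ry":0.0,"rz":-0.7}
{"x":-0.001,"y":0.040,"z":0.000,"rx":-0.0,"ry":0.0,"rz":-0.7}
{"x":-0.002,"y":0.040,"z":0.000,"rx":-0.0,"ry":0.0,"rz":-0.7}
{"x":-0.002,"y":0.040,"z":0.000,"rx":-0.0,"ry":0.0,"rz":-0.7}
{"x":-0.003,"y":0.040,"z":0.000,"rx":-0.0,"ry":0.0,"rz":-0.7}
{"x":-0.003,"y":0.040,"z":0.000,"rx":-0.0,"ry":0.0,"rz":-0.7}
{"x":-0.004,"y":0.040,"z":0.000,"rx":-0.0,"ry":0.0,"rz":-0.7}
{"x":-0.004,"y":0.040,"z":0.000,"rx":-0.0,"ry":0.0,"rz":-0.7}
{"x":-0.005,"y":0.040,"z":0.000,"rx":-0.0,"ry":0.0,"rz":-0.7}
{"x":-0.005,"y":0.040,"z":0.000,"rx":-0.0,"ry":0.0,"rz":-0.7}
{"x":-0.006,"y":0.039,"z":0.000,"rx":-0.0,"ry":0.0,"rz":-0.7}
--
px [281.4 225. ] n 147 ctr [541.8 274.4] mid [541.8 274.5] ang 13.8 len 86.1 rect [86.1 16.9] rc [541.9 274.3]
```

```bash

python3 -m handwheel '[{"fingers":0.05,"x":0,"y":0.040,"z":0,"rx":0,"ry":0,"rz":-0.7},{"fingers":0.05,"x":-0.001,"y":0.040,"z":0,"rx":0,"ry":0,"rz":-0.7},{"fingers":0.05,"x":-0.001,"y":0.04,"z":0,"rx":0,"ry":0,"rz":-0.7},{"fingers":0.05,"x":-0.002,"y":0.04,"z":0,"rx":0,"ry":0,"rz":-0.7},{"fingers":0.05,"x":-0.002,"y":0.04,"z":0,"rx":0,"ry":0,"rz":-0.7}]' |sed -n '2p'
python3 -m handwheel '[{"fingers":0.05,"x":-0.003,"y":0.040,"z":0,"rx":0,"ry":0,"rz":-0.7},{"fingers":0.05,"x":-0.003,"y":0.040,"z":0,"rx":0,"ry":0,"rz":-0.7},{"fingers":0.05,"x":-0.004,"y":0.04,"z":0,"rx":0,"ry":0,"rz":-0.7},{"fingers":0.05,"x":-0.004,"y":0.04,"z":0,"rx":0,"ry":0,"rz":-0.7},{"fingers":0.05,"x":-0.005,"y":0.04,"z":0,"rx":0,"ry":0,"rz":-0.7}]' |sed -n '2p'
python3 -m handwheel '[{"fingers":0.05,"x":-0.005,"y":0.040,"z":0,"rx":0,"ry":0,"rz":-0.7},{"fingers":0.05,"x":-0.006,"y":0.039,"z":0,"rx":0,"ry":0,"rz":-0.7},{"fingers":0.05,"x":0,"y":0,"z":0,"rx":0,"ry":0,"rz":0},{"fingers":0.05,"x":0,"y":0,"z":0,"rx":0,"ry":0,"rz":0}]' |sed -n '2p'
python3 - <<'E'
from h import *
plan([(542,273,0,104)])
tube(grab_frame('top'),(262,200,300,255),20,vmin=160)
E
```

```text
tcp_pos: [561.9, -1.1, 122.5]
tcp_pos: [542.6, 198.8, 122.5]
tcp_pos: [534.6, 279.6, 122.0]
at [534.6 279.6 122. ] phi 104.7 t 18.15
{"x":-0.001,"y":-0.002,"z":0.031,"rx":0.0,"ry":-0.0,"rz":0.2}
{"x":-0.001,"y":-0.002,"z":0.031,"rx":0.0,"ry":-0.0,"rz":0.2}
{"x":-0.001,"y":-0.002,"z":0.031,"rx":0.0,"ry":-0.0,"rz":0.2}
{"x":-0.001,"y":-0.002,"z":0.031,"rx":0.0,"ry":-0.0,"rz":0.2}
--
px [284.3 228.9] n 30 ctr [529.1 265.2] mid [526.8 264.4] ang 19.0 len 43.3 rect [43.3  7.8] rc [526.6 265.2]
```

```bash

python3 -m handwheel '[{"fingers":0.044,"x":-0.002,"y":-0.003,"z":0.03,"rx":0,"ry":0,"rz":0.4},{"fingers":0.044,"x":-0.002,"y":-0.003,"z":0.03,"rx":0,"ry":0,"rz":0.4},{"fingers":0.044,"x":-0.002,"y":-0.001,"z":0.03,"rx":0,"ry":0,"rz":0},{"fingers":0.044,"x":0,"y":0,"z":0,"rx":0,"ry":0,"rz":0},{"fingers":0.044,"x":0,"y":0,"z":0,"rx":0,"ry":0,"rz":0}]' |sed -n '2p;4,6p'
python3 - <<'E'
from h import *
o,d=ray('top',(295,225)); print(onz('top',(295.5,225),18))
plan([(542,274,-20,104)])
E
```

```text
tcp_pos: [543.3, 268.7, 32.4]
ft_force: [-0.1, -0.6, 1.1]
grip_width: 44.3
grasp_force: 0.0
[541.20034248 230.09274802  18.        ]
at [543.3 268.7  32.4] phi 103.5 t 18.6167
{"x":-0.000,"y":0.003,"z":0.026,"rx":-0.1,"ry":-0.1,"rz":-0.3}
{"x":-0.000,"y":0.003,"z":0.026,"rx":-0.1,"ry":-0.1,"rz":-0.3}
--
```

```bash

python3 -m handwheel '[{"fingers":0.044,"x":0,"y":0.006,"z":0.02,"rx":0,"ry":0,"rz":-0.5},{"fingers":0.044,"x":0,"y":0,"z":0.01,"rx":0,"ry":0,"rz":0},{"fingers":0.044,"x":0,"y":0,"z":0,"rx":0,"ry":0,"rz":0}]' |sed -n '2p;4,6p'
python3 -m handwheel '[{"fingers":0.044,"x":0,"y":0,"z":0.010,"rx":0,"ry":0,"rz":0},{"fingers":0.044,"x":0,"y":0,"z":0.01,"rx":0,"ry":0,"rz":0},{"fingers":0.044,"x":0,"y":0,"z":0,"rx":0,"ry":0,"rz":0},{"fingers":0.044,"x":0,"y":0,"z":0,"rx":0,"ry":0,"rz":0}]' |sed -n '2p;4,6p'
```

```text
tcp_pos: [542.0, 276.7, 3.2]
ft_force: [-0.7, 0.4, 0.3]
grip_width: 44.0
grasp_force: 0.0
tcp_pos: [542.5, 276.8, -16.7]
ft_force: [0.5, -0.9, 0.9]
grip_width: 43.9
grasp_force: 0.0
```

```bash

python3 -m handwheel '[{"fingers":0.044,"x":0,"y":-0.003,"z":0.004,"rx":0,"ry":0,"rz":0},{"fingers":0.044,"x":0,"y":0,"z":0,"rx":0,"ry":0,"rz":0},{"fingers":0.044,"x":0,"y":0,"z":0,"rx":0,"ry":0,"rz":0}]' |sed -n '2p;4,6p'
python3 -m handwheel '[{"fingers":0.02,"x":0,"y":0,"z":0,"rx":0,"ry":0,"rz":0},{"fingers":0.02,"x":0,"y":0,"z":0,"rx":0,"ry":0,"rz":0},{"fingers":0.02,"x":0,"y":0,"z":0,"rx":0,"ry":0,"rz":0},{"fingers":0.02,"x":0,"y":0,"z":0,"rx":0,"ry":0,"rz":0}]' 60 |sed -n '2,6p'
```

```text
tcp_pos: [543.7, 273.9, -20.3]
ft_force: [-0.8, 0.4, 0.3]
grip_width: 43.8
grasp_force: 0.0
tcp_pos: [543.9, 274.3, -19.7]
tool_rot: [[-0.97, -0.244, 0.003], [-0.244, 0.97, 0.001], [-0.003, -0.0, -1.0]]
ft_force: [-0.8, -1.6, 5.9]
grip_width: 25.5
grasp_force: 58.5
```

```bash

python3 -m handwheel '[{"fingers":0.02,"x":0,"y":0,"z":-0.02,"rx":0,"ry":0,"rz":0},{"fingers":0.02,"x":0,"y":0,"z":-0.04,"rx":0,"ry":0,"rz":0},{"fingers":0.02,"x":0,"y":0,"z":-0.04,"rx":0,"ry":0,"rz":0},{"fingers":0.02,"x":0,"y":0,"z":-0.04,"rx":0,"ry":0,"rz":0},{"fingers":0.02,"x":0,"y":0,"z":0,"rx":0,"ry":0,"rz":0}]' |sed -n '2p;4,6p'
python3 - <<'E'
from h import *
p=T((-18.5,43,0)); plan([(p[0],p[1],120,96)])
E
```

```text
tcp_pos: [547.5, 276.4, 127.7]
ft_force: [2.2, 0.2, 0.3]
grip_width: 25.6
grasp_force: 58.9
at [547.5 276.4 127.7] phi 104.1 t 20.2
{"x":0.006,"y":-0.037,"z":0.000,"rx":0.0,"ry":0.1,"rz":0.7}
{"x":0.006,"y":-0.038,"z":0.001,"rx":0.0,"ry":0.1,"rz":0.7}
{"x":0.006,"y":-0.038,"z":0.001,"rx":0.0,"ry":0.1,"rz":0.7}
{"x":0.005,"y":-0.038,"z":0.001,"rx":0.0,"ry":0.1,"rz":0.7}
{"x":0.005,"y":-0.038,"z":0.001,"rx":0.0,"ry":0.1,"rz":0.7}
{"x":0.004,"y":-0.038,"z":0.001,"rx":0.0,"ry":0.1,"rz":0.7}
{"x":0.004,"y":-0.038,"z":0.001,"rx":0.0,"ry":0.1,"rz":0.7}
{"x":0.003,"y":-0.038,"z":0.001,"rx":0.0,"ry":0.1,"rz":0.7}
{"x":0.003,"y":-0.038,"z":0.001,"rx":0.0,"ry":0.1,"rz":0.7}
{"x":0.002,"y":-0.038,"z":0.001,"rx":0.0,"ry":0.1,"rz":0.7}
{"x":0.002,"y":-0.038,"z":0.001,"rx":0.0,"ry":0.1,"rz":0.7}
--
```

```bash

python3 -m handwheel '[{"fingers":0.02,"x":0.006,"y":-0.037,"z":0,"rx":0,"ry":0,"rz":0.7},{"fingers":0.02,"x":0.006,"y":-0.038,"z":0,"rx":0,"ry":0,"rz":0.7},{"fingers":0.02,"x":0.006,"y":-0.038,"z":0,"rx":0,"ry":0,"rz":0.7},{"fingers":0.02,"x":0.005,"y":-0.038,"z":0,"rx":0,"ry":0,"rz":0.7},{"fingers":0.02,"x":0.005,"y":-0.038,"z":0,"rx":0,"ry":0,"rz":0.7}]' |sed -n '2p;5,6p'
python3 -m handwheel '[{"fingers":0.02,"x":0.004,"y":-0.038,"z":0,"rx":0,"ry":0,"rz":0.7},{"fingers":0.02,"x":0.004,"y":-0.038,"z":0,"rx":0,"ry":0,"rz":0.7},{"fingers":0.02,"x":0.003,"y":-0.038,"z":0,"rx":0,"ry":0,"rz":0.7},{"fingers":0.02,"x":0.003,"y":-0.038,"z":0,"rx":0,"ry":0,"rz":0.7},{"fingers":0.02,"x":0.002,"y":-0.038,"z":0,"rx":0,"ry":0,"rz":0.7}]' |sed -n '2p;5,6p'
python3 -m handwheel '[{"fingers":0.02,"x":0.002,"y":-0.038,"z":0,"rx":0,"ry":0,"rz":0.7},{"fingers":0.02,"x":0,"y":0,"z":0,"rx":0,"ry":0,"rz":0},{"fingers":0.02,"x":0,"y":0,"z":0,"rx":0,"ry":0,"rz":0},{"fingers":0.02,"x":0,"y":0,"z":0,"rx":0,"ry":0,"rz":0}]' |sed -n '2p;5,6p'
python3 - <<'E'
from h import *
p=T((-18.5,43,0)); plan([(p[0],p[1],28,96)])
E
```

```text
tcp_pos: [557.4, 82.1, 119.6]
grip_width: 25.6
grasp_force: 58.9
tcp_pos: [572.0, -108.1, 119.5]
grip_width: 25.9
grasp_force: 59.0
tcp_pos: [574.8, -143.9, 119.3]
grip_width: 25.6
grasp_force: 58.9
at [ 574.8 -143.9  119.3] phi 96.4 t 21.3667
{"x":-0.001,"y":0.001,"z":0.030,"rx":0.0,"ry":0.0,"rz":0.1}
{"x":-0.001,"y":0.001,"z":0.030,"rx":0.0,"ry":0.0,"rz":0.1}
{"x":-0.001,"y":0.001,"z":0.030,"rx":0.0,"ry":0.0,"rz":0.1}
--
```

```bash

python3 -m handwheel '[{"fingers":0.02,"x":-0.001,"y":0.001,"z":0.03,"rx":0,"ry":0,"rz":0.4},{"fingers":0.02,"x":-0.001,"y":0.001,"z":0.03,"rx":0,"ry":0,"rz":0},{"fingers":0.02,"x":-0.001,"y":0.001,"z":0.03,"rx":0,"ry":0,"rz":0},{"fingers":0.02,"x":0,"y":0,"z":0,"rx":0,"ry":0,"rz":0},{"fingers":0.02,"x":0,"y":0,"z":0,"rx":0,"ry":0,"rz":0}]' |sed -n '2,6p'
python3 -m handwheel '[{"fingers":0.02,"x":0,"y":0,"z":0.005,"rx":0,"ry":0,"rz":0},{"fingers":0.02,"x":0,"y":0,"z":0,"rx":0,"ry":0,"rz":0},{"fingers":0.02,"x":0,"y":0,"z":0,"rx":0,"ry":0,"rz":0}]' |sed -n '2p;4,6p'
python3 - <<'E'
from h import *
p=T((-18.5,43,0)); plan([(p[0],p[1],16,96)])
E
```

```text
tcp_pos: [576.7, -139.0, 28.7]
tool_rot: [[-0.994, -0.107, -0.002], [-0.107, 0.994, 0.001], [0.002, 0.002, -1.0]]
ft_force: [-0.1, 0.4, -0.3]
grip_width: 25.6
grasp_force: 58.9
tcp_pos: [578.8, -141.0, 26.0]
ft_force: [-0.6, -0.4, -1.2]
grip_width: 25.7
grasp_force: 58.9
at [ 578.8 -141.    26. ] phi 96.0 t 22.0333
{"x":-0.000,"y":0.001,"z":0.010,"rx":-0.0,"ry":0.2,"rz":0.0}
--
```

```bash

python3 -m handwheel '[{"fingers":0.02,"x":0,"y":0,"z":0.005,"rx":0,"ry":0,"rz":0},{"fingers":0.02,"x":0,"y":0,"z":0,"rx":0,"ry":0,"rz":0},{"fingers":0.02,"x":0,"y":0,"z":0,"rx":0,"ry":0,"rz":0}]' |sed -n '2p;4,5p'
python3 -m handwheel '[{"fingers":0.02,"x":0,"y":0,"z":0.003,"rx":0,"ry":0,"rz":0},{"fingers":0.02,"x":0,"y":0,"z":0,"rx":0,"ry":0,"rz":0},{"fingers":0.02,"x":0,"y":0,"z":0,"rx":0,"ry":0,"rz":0}]' |sed -n '2p;4,5p'
python3 -m handwheel '[{"fingers":0.02,"x":0,"y":0,"z":0.002,"rx":0,"ry":0,"rz":0},{"fingers":0.02,"x":0,"y":0,"z":0,"rx":0,"ry":0,"rz":0},{"fingers":0.02,"x":0,"y":0,"z":0,"rx":0,"ry":0,"rz":0}]' |sed -n '2p;4,5p'
```

```text
tcp_pos: [577.8, -141.1, 19.8]
ft_force: [-0.1, 0.1, 0.5]
grip_width: 25.3
tcp_pos: [579.1, -140.6, 17.6]
ft_force: [0.4, 2.5, 7.9]
grip_width: 25.9
tcp_pos: [580.9, -140.3, 17.3]
ft_force: [-0.4, 4.9, 21.8]
grip_width: 25.7
```

```bash

python3 -m handwheel '[{"fingers":0.02,"x":0,"y":0,"z":-0.001,"rx":0,"ry":0,"rz":0},{"fingers":0.02,"x":0,"y":0,"z":0,"rx":0,"ry":0,"rz":0},{"fingers":0.028,"x":0,"y":0,"z":0,"rx":0,"ry":0,"rz":0},{"fingers":0.034,"x":0,"y":0,"z":0,"rx":0,"ry":0,"rz":0},{"fingers":0.04,"x":0,"y":0,"z":0,"rx":0,"ry":0,"rz":0}]' 20 |sed -n '2p;4,6p'
python3 -m handwheel '[{"fingers":0.04,"x":0,"y":0,"z":0,"rx":0,"ry":0,"rz":0},{"fingers":0.04,"x":0,"y":0,"z":-0.03,"rx":0,"ry":0,"rz":0},{"fingers":0.04,"x":0,"y":0,"z":-0.04,"rx":0,"ry":0,"rz":0},{"fingers":0.04,"x":0,"y":0,"z":-0.04,"rx":0,"ry":0,"rz":0},{"fingers":0.04,"x":0,"y":0.03,"z":-0.01,"rx":0,"ry":0,"rz":0}]' |sed -n '2p;4,6p'
python3 -m handwheel '[{"fingers":0.04,"x":0,"y":0.04,"z":0,"rx":0,"ry":0,"rz":0},{"fingers":0.04,"x":0,"y":0.04,"z":0,"rx":0,"ry":0,"rz":0},{"fingers":0.04,"x":0,"y":0.04,"z":0,"rx":0,"ry":0,"rz":0},{"fingers":0.04,"x":0,"y":0,"z":0,"rx":0,"ry":0,"rz":0}]' |sed -n '2p;4,6p'
python3 - <<'E'
from h import *
a=grab_frame('top');b=grab_frame('side'); np.save('t4.npy',a)
A=cv2.resize(a[165:245,370:470],None,fx=4,fy=4,interpolation=cv2.INTER_CUBIC);B=cv2.resize(b[180:280,340:440],None,fx=4,fy=4,interpolation=cv2.INTER_CUBIC)
A=cv2.copyMakeBorder(A,0,B.shape[0]-A.shape[0],0,0,0); cv2.imwrite('pics/n.png',np.hstack([A,B]))
E
```

```text
tcp_pos: [577.6, -141.3, 15.5]
ft_force: [0.2, 0.1, -0.1]
grip_width: 40.0
grasp_force: 0.0
tcp_pos: [577.1, -119.1, 141.7]
ft_force: [1.8, -1.4, 1.0]
grip_width: 39.8
grasp_force: 0.0
tcp_pos: [560.7, 18.3, 135.1]
ft_force: [0.1, 0.3, -1.3]
grip_width: 40.5
grasp_force: 0.0
```

View pics/n.png

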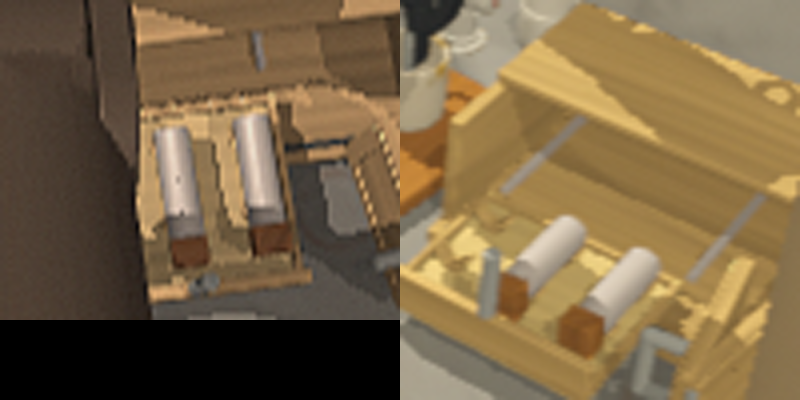

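Both tubes lie in their grooves with caps to the front: top crop bodies at (178,190) and (258,170), caps at (190,250) and (270,237). Now I grip the post to push the tray home.

```bash
python3 - <<'E'
from h import *
p=T((-105,45,0)); plan([(p[0],p[1],140,96)])
E
```

```text
at [561.5  10.2 135.3] phi 96.3 t 24.05
{"x":0.017,"y":-0.030,"z":-0.001,"rx":0.0,"ry":0.0,"rz":0.1}
{"x":0.017,"y":-0.030,"z":-0.001,"rx":0.0,"ry":0.0,"rz":0.1}
{"x":0.017,"y":-0.030,"z":-0.001,"rx":0.0,"ry":0.0,"rz":0.1}
{"x":0.017,"y":-0.030,"z":-0.001,"rx":0.0,"ry":0.0,"rz":0.1}
{"x":0.017,"y":-0.030,"z":-0.001,"rx":0.0,"ry":0.0,"rz":0.1}
--
```

```bash

python3 -m handwheel '[{"fingers":0.04,"x":0.017,"y":-0.03,"z":-0.001,"rx":0,"ry":0,"rz":0.1},{"fingers":0.04,"x":0.017,"y":-0.03,"z":-0.001,"rx":0,"ry":0,"rz":0.1},{"fingers":0.04,"x":0.017,"y":-0.03,"z":-0.001,"rx":0,"ry":0,"rz":0.1},{"fingers":0.04,"x":0.017,"y":-0.03,"z":-0.001,"rx":0,"ry":0,"rz":0},{"fingers":0.04,"x":0.017,"y":-0.03,"z":-0.001,"rx":0,"ry":0,"rz":0}]' |sed -n '2p'
python3 -m handwheel '[{"fingers":0.04,"x":0,"y":0,"z":0,"rx":0,"ry":0,"rz":0},{"fingers":0.04,"x":0,"y":0,"z":0,"rx":0,"ry":0,"rz":0},{"fingers":0.04,"x":0,"y":0,"z":0,"rx":0,"ry":0,"rz":0}]' |sed -n '2p'
python3 - <<'E'
from h import *
p=T((-105,45,0)); plan([(p[0],p[1],66,96)])
E
```

```text
tcp_pos: [491.1, -153.1, 140.4]
tcp_pos: [492.4, -150.8, 140.4]
at [ 492.4 -150.8  140.4] phi 95.6 t 24.7167
{"x":-0.000,"y":0.002,"z":0.037,"rx":-0.0,"ry":0.1,"rz":-0.2}
{"x":-0.000,"y":0.002,"z":0.037,"rx":-0.0,"ry":0.1,"rz":-0.2}
--
```

```bash

python3 -m handwheel '[{"fingers":0.04,"x":0,"y":0.003,"z":0.025,"rx":0,"ry":0,"rz":-0.4},{"fingers":0.04,"x":0,"y":0,"z":0.025,"rx":0,"ry":0,"rz":0},{"fingers":0.04,"x":0,"y":0,"z":0.024,"rx":0,"ry":0,"rz":0},{"fingers":0.04,"x":0,"y":0,"z":0,"rx":0,"ry":0,"rz":0},{"fingers":0.04,"x":0,"y":0,"z":0,"rx":0,"ry":0,"rz":0}]' |sed -n '2p;4p'
python3 -m handwheel '[{"fingers":0.0,"x":0,"y":0,"z":0,"rx":0,"ry":0,"rz":0},{"fingers":0.0,"x":0,"y":0,"z":0,"rx":0,"ry":0,"rz":0},{"fingers":0.0,"x":0,"y":0,"z":0,"rx":0,"ry":0,"rz":0},{"fingers":0.0,"x":0,"y":0,"z":0,"rx":0,"ry":0,"rz":0}]' 50 |sed -n '2,6p'
```

```text
tcp_pos: [491.8, -146.0, 65.8]
ft_force: [0.4, 0.1, 0.5]
tcp_pos: [493.9, -148.4, 68.1]
tool_rot: [[-0.994, -0.106, 0.005], [-0.106, 0.994, -0.002], [-0.005, -0.002, -1.0]]
ft_force: [0.3, -5.7, 1.4]
grip_width: 11.6
grasp_force: 48.8
```

Push in gently, at slower steps.

```bash

python3 -m handwheel '[{"fingers":0.0,"x":-0.008,"y":0,"z":0,"rx":0,"ry":0,"rz":0},{"fingers":0.0,"x":-0.015,"y":0,"z":0,"rx":0,"ry":0,"rz":0},{"fingers":0.0,"x":-0.018,"y":0,"z":0,"rx":0,"ry":0,"rz":0},{"fingers":0.0,"x":-0.018,"y":0,"z":0,"rx":0,"ry":0,"rz":0},{"fingers":0.0,"x":-0.018,"y":0,"z":0,"rx":0,"ry":0,"rz":0}]' |sed -n '2p;4,6p'
python3 -m handwheel '[{"fingers":0.0,"x":-0.018,"y":0,"z":0,"rx":0,"ry":0,"rz":0},{"fingers":0.0,"x":-0.018,"y":0,"z":0,"rx":0,"ry":0,"rz":0},{"fingers":0.0,"x":-0.012,"y":0,"z":0,"rx":0,"ry":0,"rz":0},{"fingers":0.0,"x":-0.008,"y":0,"z":0,"rx":0,"ry":0,"rz":0},{"fingers":0.0,"x":0,"y":0,"z":0,"rx":0,"ry":0,"rz":0}]' |sed -n '2p;4,6p'
python3 -m handwheel '[{"fingers":0.0,"x":-0.006,"y":0,"z":0,"rx":0,"ry":0,"rz":0},{"fingers":0.0,"x":-0.003,"y":0,"z":0,"rx":0,"ry":0,"rz":0},{"fingers":0.0,"x":0,"y":0,"z":0,"rx":0,"ry":0,"rz":0},{"fingers":0.0,"x":0,"y":0,"z":0,"rx":0,"ry":0,"rz":0}]' |sed -n '2p;4,6p'
```

```text
tcp_pos: [570.1, -139.8, 68.1]
ft_force: [-1.5, -4.6, 3.3]
grip_width: 11.3
grasp_force: 48.9
tcp_pos: [627.4, -133.4, 68.1]
ft_force: [2.2, -3.3, 4.3]
grip_width: 11.2
grasp_force: 49.5
tcp_pos: [631.4, -132.9, 68.1]
ft_force: [-8.6, -3.4, 12.9]
grip_width: 11.1
grasp_force: 50.5
```

```bash

python3 -m handwheel '[{"fingers":0.0,"x":-0.003,"y":0,"z":0,"rx":0,"ry":0,"rz":0},{"fingers":0.0,"x":0,"y":0,"z":0,"rx":0,"ry":0,"rz":0},{"fingers":0.0,"x":0,"y":0,"z":0,"rx":0,"ry":0,"rz":0}]' |sed -n '2p;4,6p'
python3 -m handwheel '[{"fingers":0.04,"x":0,"y":0,"z":0,"rx":0,"ry":0,"rz":0},{"fingers":0.04,"x":0,"y":0,"z":0,"rx":0,"ry":0,"rz":0},{"fingers":0.04,"x":0,"y":0,"z":0,"rx":0,"ry":0,"rz":0},{"fingers":0.04,"x":0,"y":0,"z":0,"rx":0,"ry":0,"rz":0},{"fingers":0.04,"x":0,"y":0,"z":-0.03,"rx":0,"ry":0,"rz":0}]' |sed -n '2p;4,6p'
python3 -m handwheel '[{"fingers":0.04,"x":0,"y":0,"z":-0.04,"rx":0,"ry":0,"rz":0},{"fingers":0.04,"x":0,"y":0,"z":-0.04,"rx":0,"ry":0,"rz":0},{"fingers":0.04,"x":0,"y":0,"z":-0.01,"rx":0,"ry":0,"rz":0},{"fingers":0.04,"x":0,"y":0,"z":0,"rx":0,"ry":0,"rz":0}]' |sed -n '2p;4,6p'
python3 - <<'E'
from h import *
a=1.45; p=T((-100*np.sin(a)-36*np.cos(a),-140+180*np.cos(a)+36*np.sin(a),108)); print(p); plan([(p[0]+1,p[1],190,96-np.degrees(a))])
E
```

```text
tcp_pos: [631.3, -132.9, 68.0]
ft_force: [-21.0, -2.6, 22.8]
grip_width: 11.5
grasp_force: 51.4
tcp_pos: [633.1, -129.7, 91.8]
ft_force: [-0.8, 1.2, -0.3]
grip_width: 40.0
grasp_force: 0.0
tcp_pos: [638.9, -131.7, 191.1]
ft_force: [-0.1, 1.2, -0.3]
grip_width: 39.9
grasp_force: 0.0
[ 507.42854754 -274.23138971  108.        ]
at [ 638.9 -131.7  191.1] phi 96.1 t 27.6333
{"x":0.011,"y":-0.010,"z":0.000,"rx":0.0,"ry":0.0,"rz":6.4}
{"x":0.010,"y":-0.011,"z":0.000,"rx":0.0,"ry":0.0,"rz":6.4}
{"x":0.009,"y":-0.012,"z":0.000,"rx":0.0,"ry":0.0,"rz":6.4}
{"x":0.007,"y":-0.013,"z":0.000,"rx":0.0,"ry":0.0,"rz":6.4}
{"x":0.006,"y":-0.014,"z":0.000,"rx":0.0,"ry":0.0,"rz":6.4}
{"x":0.004,"y":-0.014,"z":0.000,"rx":0.0,"ry":0.0,"rz":6.4}
{"x":0.003,"y":-0.015,"z":0.000,"rx":0.0,"ry":0.0,"rz":6.4}
{"x":0.001,"y":-0.015,"z":0.000,"rx":0.0,"ry":0.0,"rz":6.4}
{"x":-0.001,"y":-0.015,"z":0.000,"rx":0.0,"ry":0.0,"rz":6.4}
{"x":-0.002,"y":-0.015,"z":0.000,"rx":0.0,"ry":0.0,"rz":6.4}
{"x":-0.004,"y":-0.014,"z":0.000,"rx":0.0,"ry":0.0,"rz":6.4}
{"x":-0.006,"y":-0.014,"z":0.000,"rx":0.0,"ry":0.0,"rz":6.4}
{"x":-0.007,"y":-0.013,"z":0.000,"rx":0.0,"ry":0.0,"rz":6.4}
--
```

The tray is home against its stop. Next I go back to the handle.

```bash

python3 -m handwheel '[{"fingers":0.04,"x":0.011,"y":-0.010,"z":0,"rx":0,"ry":0,"rz":6.4},{"fingers":0.04,"x":0.010,"y":-0.011,"z":0,"rx":0,"ry":0,"rz":6.4},{"fingers":0.04,"x":0.009,"y":-0.012,"z":0,"rx":0,"ry":0,"rz":6.4},{"fingers":0.04,"x":0.007,"y":-0.013,"z":0,"rx":0,"ry":0,"rz":6.4},{"fingers":0.04,"x":0.006,"y":-0.014,"z":0,"rx":0,"ry":0,"rz":6.4}]' |sed -n '2p'
python3 -m handwheel '[{"fingers":0.04,"x":0.004,"y":-0.014,"z":0,"rx":0,"ry":0,"rz":6.4},{"fingers":0.04,"x":0.003,"y":-0.015,"z":0,"rx":0,"ry":0,"rz":6.4},{"fingers":0.04,"x":0.001,"y":-0.015,"z":0,"rx":0,"ry":0,"rz":6.4},{"fingers":0.04,"x":-0.001,"y":-0.015,"z":0,"rx":0,"ry":0,"rz":6.4},{"fingers":0.04,"x":-0.002,"y":-0.015,"z":0,"rx":0,"ry":0,"rz":6.4}]' |sed -n '2p'
python3 -m handwheel '[{"fingers":0.04,"x":-0.004,"y":-0.014,"z":0,"rx":0,"ry":0,"rz":6.4},{"fingers":0.04,"x":-0.006,"y":-0.014,"z":0,"rx":0,"ry":0,"rz":6.4},{"fingers":0.04,"x":-0.007,"y":-0.013,"z":0,"rx":0,"ry":0,"rz":6.4},{"fingers":0.04,"x":0,"y":0,"z":0,"rx":0,"ry":0,"rz":0},{"fingers":0.04,"x":0,"y":0,"z":0,"rx":0,"ry":0,"rz":0}]' |sed -n '2p'
python3 - <<'E'
from h import *
plan([(508.9,-274.7,150,13)])
E
```

```text
tcp_pos: [585.2, -186.5, 185.4]
tcp_pos: [534.4, -241.8, 185.4]
tcp_pos: [505.0, -274.9, 185.7]
at [ 505.  -274.9  185.7] phi 13.0 t 28.8833
{"x":-0.001,"y":0.004,"z":0.036,"rx":0.0,"ry":-0.0,"rz":-0.0}
--
```

```bash

python3 -m handwheel '[{"fingers":0.04,"x":0.001,"y":0.004,"z":0.036,"rx":0,"ry":0,"rz":0},{"fingers":0.04,"x":0,"y":0,"z":0.03,"rx":0,"ry":0,"rz":0},{"fingers":0.04,"x":0,"y":0,"z":0.03,"rx":0,"ry":0,"rz":0},{"fingers":0.04,"x":0,"y":0,"z":0.026,"rx":0,"ry":0,"rz":0},{"fingers":0.04,"x":0,"y":0,"z":0,"rx":0,"ry":0,"rz":0}]' |sed -n '2p;4p'
python3 -m handwheel '[{"fingers":0.0,"x":0,"y":0,"z":0,"rx":0,"ry":0,"rz":0},{"fingers":0.0,"x":0,"y":0,"z":0,"rx":0,"ry":0,"rz":0},{"fingers":0.0,"x":0,"y":0,"z":0,"rx":0,"ry":0,"rz":0},{"fingers":0.0,"x":0,"y":0,"z":0,"rx":0,"ry":0,"rz":0}]' 60 |sed -n '2,6p'
python3 - <<'E'
from h import *
W=[]
for a in np.arange(14,-1,-1)*1.44/15: W.append((*(T((-100*np.sin(a)-36*np.cos(a),-140+180*np.cos(a)+36*np.sin(a),63))+[1,0,0]),96-np.degrees(a)))
plan(W)
E
```

```text
tcp_pos: [507.3, -269.7, 59.4]
ft_force: [-0.6, 0.3, 0.3]
tcp_pos: [508.5, -274.1, 65.9]
tool_rot: [[-0.224, 0.975, 0.001], [0.975, 0.224, -0.001], [-0.001, 0.001, -1.0]]
ft_force: [-5.4, -1.7, -2.0]
grip_width: 9.9
grasp_force: 58.6
at [ 508.5 -274.1   65.9] phi 12.9 t 29.6333
{"x":0.018,"y":0.000,"z":0.003,"rx":0.1,"ry":0.1,"rz":-6.1}
--
{"x":0.015,"y":0.003,"z":0.000,"rx":0.0,"ry":0.0,"rz":-5.5}
--
{"x":0.014,"y":0.005,"z":0.000,"rx":0.0,"ry":0.0,"rz":-5.5}
--
{"x":0.012,"y":0.007,"z":0.000,"rx":0.0,"ry":0.0,"rz":-5.5}
--
{"x":0.010,"y":0.008,"z":0.000,"rx":0.0,"ry":0.0,"rz":-5.5}
--
{"x":0.008,"y":0.009,"z":0.000,"rx":0.0,"ry":0.0,"rz":-5.5}
--
{"x":0.005,"y":0.010,"z":0.000,"rx":0.0,"ry":0.0,"rz":-5.5}
--
{"x":0.003,"y":0.010,"z":0.000,"rx":0.0,"ry":0.0,"rz":-5.5}
--
{"x":0.000,"y":0.009,"z":0.000,"rx":0.0,"ry":0.0,"rz":-5.5}
--
{"x":-0.002,"y":0.008,"z":0.000,"rx":0.0,"ry":0.0,"rz":-5.5}
--
{"x":-0.005,"y":0.007,"z":0.000,"rx":0.0,"ry":0.0,"rz":-5.5}
--
{"x":-0.006,"y":0.005,"z":0.000,"rx":0.0,"ry":0.0,"rz":-5.5}
--
{"x":-0.008,"y":0.003,"z":0.000,"rx":0.0,"ry":0.0,"rz":-5.5}
--
{"x":-0.009,"y":0.001,"z":0.000,"rx":0.0,"ry":0.0,"rz":-5.5}
--
{"x":-0.010,"y":-0.002,"z":0.000,"rx":0.0,"ry":0.0,"rz":-5.5}
--
```

```bash

python3 -m handwheel '[{"fingers":0.0,"x":0.018,"y":0,"z":0.001,"rx":0,"ry":0,"rz":-6},{"fingers":0.0,"x":0.015,"y":0.003,"z":0,"rx":0,"ry":0,"rz":-5.5},{"fingers":0.0,"x":0.014,"y":0.005,"z":0,"rx":0,"ry":0,"rz":-5.5},{"fingers":0.0,"x":0.012,"y":0.007,"z":0,"rx":0,"ry":0,"rz":-5.5},{"fingers":0.0,"x":0.010,"y":0.008,"z":0,"rx":0,"ry":0,"rz":-5.5}]' |sed -n '2p;4,6p'
python3 -m handwheel '[{"fingers":0.0,"x":0.008,"y":0.009,"z":0,"rx":0,"ry":0,"rz":-5.5},{"fingers":0.0,"x":0.005,"y":0.010,"z":0,"rx":0,"ry":0,"rz":-5.5},{"fingers":0.0,"x":0.003,"y":0.010,"z":0,"rx":0,"ry":0,"rz":-5.5},{"fingers":0.0,"x":0,"y":0.009,"z":0,"rx":0,"ry":0,"rz":-5.5},{"fingers":0.0,"x":0,"y":0,"z":0,"rx":0,"ry":0,"rz":0}]' |sed -n '2p;4,6p'
python3 - <<'E'
from h import *
W=[]
for a in np.arange(5,-1,-1)*1.44/15: W.append((*(T((-100*np.sin(a)-36*np.cos(a),-140+180*np.cos(a)+36*np.sin(a),65))+[1,0,0]),96-np.degrees(a)))
plan(W)
E
```

```text
tcp_pos: [503.4, -199.8, 65.8]
ft_force: [-0.6, -4.8, 1.6]
grip_width: 9.9
grasp_force: 60.1
tcp_pos: [519.4, -159.1, 65.8]
ft_force: [1.0, -3.0, 1.2]
grip_width: 9.6
grasp_force: 60.6
at [ 519.4 -159.1   65.8] phi 63.4 t 30.4667
{"x":0.001,"y":0.006,"z":0.001,"rx":0.1,"ry":0.4,"rz":-5.1}
--
{"x":-0.005,"y":0.007,"z":0.000,"rx":0.0,"ry":0.0,"rz":-5.5}
--
{"x":-0.006,"y":0.005,"z":0.000,"rx":0.0,"ry":0.0,"rz":-5.5}
--
{"x":-0.008,"y":0.003,"z":0.000,"rx":0.0,"ry":0.0,"rz":-5.5}
--
{"x":-0.009,"y":0.001,"z":0.000,"rx":0.0,"ry":0.0,"rz":-5.5}
--
{"x":-0.010,"y":-0.002,"z":0.000,"rx":0.0,"ry":0.0,"rz":-5.5}
--
```

```bash

python3 -m handwheel '[{"fingers":0.0,"x":0,"y":0.007,"z":0,"rx":0,"ry":0,"rz":-5},{"fingers":0.0,"x":-0.005,"y":0.007,"z":0,"rx":0,"ry":0,"rz":-5.5},{"fingers":0.0,"x":-0.006,"y":0.005,"z":0,"rx":0,"ry":0,"rz":-5.5},{"fingers":0.0,"x":-0.008,"y":0.003,"z":0,"rx":0,"ry":0,"rz":-5.5},{"fingers":0.0,"x":-0.009,"y":0.001,"z":0,"rx":0,"ry":0,"rz":-5.5}]' |sed -n '2p;4,6p'
python3 -m handwheel '[{"fingers":0.0,"x":-0.010,"y":-0.002,"z":0,"rx":0,"ry":0,"rz":-5.5},{"fingers":0.0,"x":-0.003,"y":0,"z":0,"rx":0,"ry":0,"rz":0},{"fingers":0.0,"x":0,"y":0,"z":0,"rx":0,"ry":0,"rz":0},{"fingers":0.0,"x":0,"y":0,"z":0,"rx":0,"ry":0,"rz":0}]' |sed -n '2,6p'
python3 -m handwheel '[{"fingers":0.0,"x":-0.003,"y":0,"z":0,"rx":0,"ry":0,"rz":0},{"fingers":0.0,"x":0,"y":0,"z":0,"rx":0,"ry":0,"rz":0},{"fingers":0.0,"x":0,"y":0,"z":0,"rx":0,"ry":0,"rz":0}]' |sed -n '2,6p'
```

```text
tcp_pos: [552.9, -144.1, 65.7]
ft_force: [0.1, -2.3, 3.2]
grip_width: 9.9
grasp_force: 60.3
tcp_pos: [564.8, -145.4, 65.7]
tool_rot: [[-0.996, -0.091, 0.003], [-0.091, 0.996, 0.0], [-0.003, 0.0, -1.0]]
ft_force: [-4.4, 2.1, 9.8]
grip_width: 9.7
grasp_force: 61.3
tcp_pos: [564.7, -145.4, 65.5]
tool_rot: [[-0.996, -0.09, -0.002], [-0.09, 0.996, 0.001], [0.002, 0.001, -1.0]]
ft_force: [-14.9, 1.9, 19.7]
grip_width: 9.5
grasp_force: 62.4
```

Closed against the stop. I'll release, clear away and take a final look.

```bash

python3 -m handwheel '[{"fingers":0.04,"x":0,"y":0,"z":0,"rx":0,"ry":0,"rz":0},{"fingers":0.04,"x":0,"y":0,"z":0,"rx":0,"ry":0,"rz":0},{"fingers":0.04,"x":0,"y":0,"z":0,"rx":0,"ry":0,"rz":0},{"fingers":0.04,"x":0,"y":0,"z":0,"rx":0,"ry":0,"rz":0},{"fingers":0.04,"x":0.002,"y":0,"z":-0.03,"rx":0,"ry":0,"rz":0}]' |sed -n '2p;4,5p'
python3 -m handwheel '[{"fingers":0.04,"x":0,"y":0,"z":-0.04,"rx":0,"ry":0,"rz":0},{"fingers":0.04,"x":0,"y":0,"z":-0.04,"rx":0,"ry":0,"rz":0},{"fingers":0.04,"x":0,"y":0.03,"z":-0.02,"rx":0,"ry":0,"rz":0},{"fingers":0.04,"x":0,"y":0.04,"z":0,"rx":0,"ry":0,"rz":0},{"fingers":0.04,"x":0,"y":0.04,"z":0,"rx":0,"ry":0,"rz":0}]' |sed -n '2p;4p'
python3 -m handwheel '[{"fingers":0.04,"x":0,"y":0.04,"z":0,"rx":0,"ry":0,"rz":0},{"fingers":0.04,"x":0,"y":0.04,"z":0,"rx":0,"ry":0,"rz":0},{"fingers":0.04,"x":0,"y":0,"z":0,"rx":0,"ry":0,"rz":0},{"fingers":0.04,"x":0,"y":0,"z":0,"rx":0,"ry":0,"rz":0}]' |sed -n '2p;4p'
python3 - <<'E'
from h import *
a=grab_frame('top');b=grab_frame('side')
A=cv2.resize(a[115:225,360:490],None,fx=3,fy=3,interpolation=cv2.INTER_CUBIC);B=cv2.resize(b[170:280,300:430],None,fx=3,fy=3,interpolation=cv2.INTER_CUBIC)
cv2.imwrite('pics/o.png',np.hstack([A,B]))
E
```

```text
tcp_pos: [562.6, -144.1, 89.6]
ft_force: [-1.0, 0.8, -0.5]
grip_width: 39.8
tcp_pos: [556.0, -35.6, 195.8]
ft_force: [-0.2, 0.7, -0.0]
tcp_pos: [547.1, 47.2, 193.6]
ft_force: [0.1, -1.0, -0.4]
```

View pics/o.png

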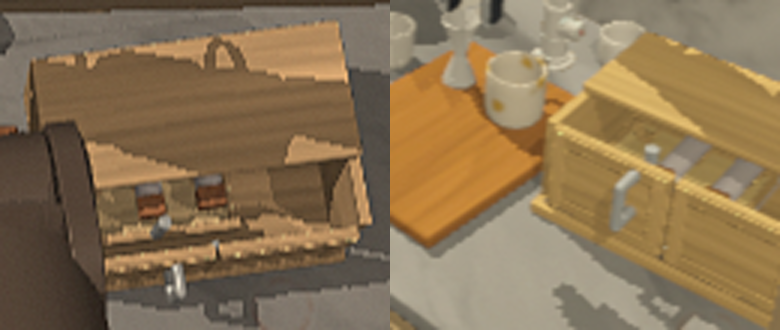

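The door is shut flat with its handle at side-crop (625,195). The tray is home with the post at (652,155), and both tubes are in their grooves with the caps in front.

```bash
python3 -c "
from rig import order; print(order.sign_off())"
```

```text
the job is handed in; nothing more can be done
None
```

I put both tubes that were there into their own grooves with caps towards you, pushed the tray fully home, folded the door shut, and handed the job in; sign-off gave no verdict.

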